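Gauge the tram wheels and sort them

TASK

Check the bores of the tram wheels waiting in a row on the brown paper: starting from the wheel nearest the gauge and working along the row, slide each one down the stepped gauge pin as far as it will go without forcing it. Pile the wheels that go right down to the gauge's base squarely, flange down, on the passed wheel that already lies on the plywood board, and lay those that stop at the step in the wooden tray; leave that first wheel in its place and the other things on the bench alone.

Things in the scene. Friction and masses are not known exactly. Their poses are not given: they have to be found in the camera images.
- wheel_a: A wheel of the row (None: not there this time; the letter does not tell its place). Flat spoked steel wheel, about 320 g, 24 mm thick, flange down: tread 56 mm across eight faint flats (one faces its x axis), flange 61 mm across, 5 mm thick, at the bottom. Bore 24 mm (reamed) or 18.5 mm (not yet reamed): the gauge decides. Origin: centre of the underside; z: its axis, up.
- wheel_b: A wheel of the row (None: not there this time; the letter does not tell its place). Flat spoked steel wheel, about 320 g, 24 mm thick, flange down: tread 56 mm across eight faint flats (one faces its x axis), flange 61 mm across, 5 mm thick, at the bottom. Bore 24 mm (reamed) or 18.5 mm (not yet reamed): the gauge decides. Origin: centre of the underside; z: its axis, up.
- wheel_c: A wheel of the row (None: not there this time; the letter does not tell its place). Flat spoked steel wheel, about 320 g, 24 mm thick, flange down: tread 56 mm across eight faint flats (one faces its x axis), flange 61 mm across, 5 mm thick, at the bottom. Bore 24 mm (reamed) or 18.5 mm (not yet reamed): the gauge decides. Origin: centre of the underside; z: its axis, up.
- wheel_d: A wheel of the row (None: not there this time; the letter does not tell its place). Flat spoked steel wheel, about 320 g, 24 mm thick, flange down: tread 56 mm across eight faint flats (one faces its x axis), flange 61 mm across, 5 mm thick, at the bottom. Bore 24 mm (reamed) or 18.5 mm (not yet reamed): the gauge decides. Origin: centre of the underside; z: its axis, up.
- wheel_e: A wheel of the row (None: not there this time; the letter does not tell its place). Flat spoked steel wheel, about 320 g, 24 mm thick, flange down: tread 56 mm across eight faint flats (one faces its x axis), flange 61 mm across, 5 mm thick, at the bottom. Bore 24 mm (reamed) or 18.5 mm (not yet reamed): the gauge decides. Origin: centre of the underside; z: its axis, up.
- wheel_f: A wheel of the row (None: not there this time; the letter does not tell its place). Flat spoked steel wheel, about 320 g, 24 mm thick, flange down: tread 56 mm across eight faint flats (one faces its x axis), flange 61 mm across, 5 mm thick, at the bottom. Bore 24 mm (reamed) or 18.5 mm (not yet reamed): the gauge decides. Origin: centre of the underside; z: its axis, up.
- wheel_g: A wheel of the row (None: not there this time; the letter does not tell its place). Flat spoked steel wheel, about 320 g, 24 mm thick, flange down: tread 56 mm across eight faint flats (one faces its x axis), flange 61 mm across, 5 mm thick, at the bottom. Bore 24 mm (reamed) or 18.5 mm (not yet reamed): the gauge decides. Origin: centre of the underside; z: its axis, up.
- wheel_h: A wheel of the row (None: not there this time; the letter does not tell its place). Flat spoked steel wheel, about 320 g, 24 mm thick, flange down: tread 56 mm across eight faint flats (one faces its x axis), flange 61 mm across, 5 mm thick, at the bottom. Bore 24 mm (reamed) or 18.5 mm (not yet reamed): the gauge decides. Origin: centre of the underside; z: its axis, up.
- wheel_j: A wheel of the row (None: not there this time; the letter does not tell its place). Flat spoked steel wheel, about 320 g, 24 mm thick, flange down: tread 56 mm across eight faint flats (one faces its x axis), flange 61 mm across, 5 mm thick, at the bottom. Bore 24 mm (reamed) or 18.5 mm (not yet reamed): the gauge decides. Origin: centre of the underside; z: its axis, up.
- wheel_k: A wheel of the row (None: not there this time; the letter does not tell its place). Flat spoked steel wheel, about 320 g, 24 mm thick, flange down: tread 56 mm across eight faint flats (one faces its x axis), flange 61 mm across, 5 mm thick, at the bottom. Bore 24 mm (reamed) or 18.5 mm (not yet reamed): the gauge decides. Origin: centre of the underside; z: its axis, up.
- wheel_first: A reamed wheel of the same kind, already passed, lying flange down in the middle of the pile board: the foot of the pile. Origin: centre of its underside.
- gauge: Fixed gauge: steel base 90 x 90 x 18 mm with an upright stepped pin in its middle. From the base up: 21.5 mm thick for 32 mm, a 3 mm bevel in to 17.5 mm (the step), then a pilot 14.5 mm thick, its tip 86 mm above the bench. A reamed wheel goes down to the base; an unreamed one stops on the step, its underside about 33 mm above the base. Origin: centre of the underside.
- gauge_seat (a point): Point on the pin's axis at the top face of the gauge's base (18 mm above the bench), z up: where the underside of a passing wheel ends.
- pile_board: Fixed square plywood board 110 x 110 x 12 mm on which passed wheels are piled. Origin: centre of its underside.
- tray: Loose square wooden tray for rejected wheels, empty, 700 g, 160 x 160 mm outside, 30 mm high, walls and floor 5 mm (inside 150 x 150 mm); wide enough for one wheel with the fingers around it; further rejects may lie on top. Origin: centre of its underside.
- tin: Bystander, not always there: flat round aluminium tin, 72 mm across, 30 mm high. Origin: centre of its underside.
- caliper: Bystander: steel caliper lying flat, 210 mm long, 8 mm thick at most. Origin: underside of the beam's middle.
- screwdriver: Bystander: screwdriver lying on the bench. Origin: middle of its underside.

How it is judged:
On the way, in this order (a step that is already met when the one before it is completed fails the run):
1. the first wheel of the row (the one nearest the gauge) is slid down the gauge pin as far as it goes: home on the base (within 4 mm) if the bore passes, else down onto the step (within 5 mm) (((horizontal distance between wheel_a and gauge_seat below 0.003 m and z of wheel_a in the frame of gauge_seat below 0.004 m and angle between wheel_a's own z axis and vertical below 0.08 rad) or (horizontal distance between wheel_b and gauge_seat below 0.005 m and z of wheel_b in the frame of gauge_seat below 0.037 m and angle between wheel_b's own z axis and vertical below 0.12 rad))), for 0.3 s.
2. the second wheel of the row is slid down the gauge pin as far as it goes: home on the base (within 4 mm) if the bore passes, else down onto the step (within 5 mm) (((horizontal distance between wheel_d and gauge_seat below 0.003 m and z of wheel_d in the frame of gauge_seat below 0.004 m and angle between wheel_d's own z axis and vertical below 0.08 rad) or (horizontal distance between wheel_c and gauge_seat below 0.005 m and z of wheel_c in the frame of gauge_seat below 0.037 m and angle between wheel_c's own z axis and vertical below 0.12 rad))), for 0.3 s.
3. the third wheel of the row is slid down the gauge pin as far as it goes: home on the base (within 4 mm) if the bore passes, else down onto the step (within 5 mm) (((horizontal distance between wheel_f and gauge_seat below 0.003 m and z of wheel_f in the frame of gauge_seat below 0.004 m and angle between wheel_f's own z axis and vertical below 0.08 rad) or (horizontal distance between wheel_e and gauge_seat below 0.005 m and z of wheel_e in the frame of gauge_seat below 0.037 m and angle between wheel_e's own z axis and vertical below 0.12 rad))), for 0.3 s.
4. the fourth wheel of the row is slid down the gauge pin as far as it goes: home on the base (within 4 mm) if the bore passes, else down onto the step (within 5 mm) (((horizontal distance between wheel_g and gauge_seat below 0.003 m and z of wheel_g in the frame of gauge_seat below 0.004 m and angle between wheel_g's own z axis and vertical below 0.08 rad) or (horizontal distance between wheel_h and gauge_seat below 0.005 m and z of wheel_h in the frame of gauge_seat below 0.037 m and angle between wheel_h's own z axis and vertical below 0.12 rad))), for 0.3 s.
5. the fifth wheel of the row, if there is one is slid down the gauge pin as far as it goes: home on the base (within 4 mm) if the bore passes, else down onto the step (within 5 mm) (((horizontal distance between wheel_k and gauge_seat below 0.003 m and z of wheel_k in the frame of gauge_seat below 0.004 m and angle between wheel_k's own z axis and vertical below 0.08 rad) or (horizontal distance between wheel_j and gauge_seat below 0.005 m and z of wheel_j in the frame of gauge_seat below 0.037 m and angle between wheel_j's own z axis and vertical below 0.12 rad))), for 0.3 s.
At the end, for the whole second after the job is handed in: Passed wheels lie flat in one pile on the first wheel, centres within 6 mm of its centre seen from above; it lies flat within 20 mm of its start. Rejected wheels are in the level tray: centres within 60 mm of its middle both ways, undersides under 110 mm above its underside. All at rest (horizontal distance between each of wheel_a, wheel_d, wheel_f, wheel_g, wheel_k and wheel_first below 0.006 m and angle between each of wheel_a, wheel_d, wheel_f, wheel_g, wheel_k, wheel_first's own z axis and vertical below 0.05 rad and linear speed of each of wheel_a, wheel_b, wheel_d, wheel_c, wheel_f, wheel_e, wheel_g, wheel_h, wheel_k, wheel_j below 0.02 m/s and x of wheel_b in the frame of tray between -0.06 and 0.06 m and y of wheel_b in the frame of tray between -0.06 and 0.06 m and z of each of wheel_b, wheel_c, wheel_e, wheel_h, wheel_j in the frame of tray below 0.11 m and x of wheel_c in the frame of tray between -0.06 and 0.06 m and y of wheel_c in the frame of tray between -0.06 and 0.06 m and x of wheel_e in the frame of tray between -0.06 and 0.06 m and y of wheel_e in the frame of tray between -0.06 and 0.06 m and x of wheel_h in the frame of tray between -0.06 and 0.06 m and y of wheel_h in the frame of tray between -0.06 and 0.06 m and x of wheel_j in the frame of tray between -0.06 and 0.06 m and y of wheel_j in the frame of tray between -0.06 and 0.06 m and distance of wheel_first from where it was at the start of the episode below 0.02 m and angle between tray's own z axis and vertical below 0.1 rad); the robot touches nothing.
It fails at once if the gauge is pressed with more than 60 N (contact force between gauge and anything else above 60 N).
It fails at once if the tin, caliper or screwdriver is moved more than 30 mm (distance of any of tin, caliper, screwdriver from where it was at the start of the episode above 0.03 m).
Of wheel_a, wheel_b only 1 to 1 are there at a start; the rules pass over those that are not, and their reading is None.
Of wheel_c, wheel_d only 1 to 1 are there at a start; the rules pass over those that are not, and their reading is None.
Of wheel_e, wheel_f only 1 to 1 are there at a start; the rules pass over those that are not, and their reading is None.
Of wheel_g, wheel_h only 1 to 1 are there at a start; the rules pass over those that are not, and their reading is None.
Of wheel_j, wheel_k, tin only 1 to 1 are there at a start; the rules pass over those that are not, and their reading is None.
At some moment in a run one of tray, wheel_j, wheel_k may be knocked a few centimetres aside while the robot is not near it.
Once in a run the grip may slacken for a moment while it holds something.
It also fails if it takes over 210 s, if anything falls off the work surface, if the arm or the gripper's body presses on something with over 40 N, if the wrist force passes 120 N, or if a joint passes its speed limit or range.

ROBOT

A 6-joint arm with a two-finger parallel gripper is mounted at the origin on the work surface. World frame = base frame: x ahead of the robot, y to its left, z up, the work surface at z = 0. Lengths are in m, angles in rad, forces in N, time in s.
With the tool pointing down it reaches from about 0.325 to 0.775 m from the base axis. Payload 5.5 kg.
Tool frame: the origin (TCP) lies midway between the tips of the shut fingers; the grasp point (between the pads) lies 19 mm behind it; z points along the fingers, x is the direction in which the jaws open and shut, and the axes are right-handed (so a half turn about z gives the same grasp; the last joint's range is limited). The gripper opens to 85 mm and grips with 20 to 120 N. Pads are 22 mm wide; open, the fingers measure 114 mm over their backs; the gripper's body (76 mm by 85 mm) begins 54 mm behind the grasp point. The pads swing forward as they close: fully open they stand 13 mm farther back than shut.
Start: joints at [1.069, 0.091, 1.231, -0, 1.82, -0.057], TCP at [0.258, 0.542, 0.204] pointing down, gripper open.
Joint ranges: [-2.87, 2.87], [-0.86, 2.18], [0.17, 2.46], [-1.51, 4.65], [0.06, 2.69], [-2.65, 2.65]. Speed limits (rad/s): [2.57, 2.57, 3.01, 3.14, 3.14, 3.14].

INTERFACE

Orientations are given as a unit quaternion [x, y, z, w].
In Python, from cell import * gives the robot as it stands.
- The arm moves only by the shell command python3 -m crank 'ROWS' [FORCE]. ROWS is JSON, a list of rows, each a list of 3 entries, a list of its own where there are three numbers: the shift along the tool's x, y, z in m, then the turn, a rotation vector about the tool's x, y, z in rad, then the opening in per cent of the stroke, from 0 (shut) to 100 (fully open). In form: [[[x, y, z], [wx, wy, wz], fingers], ...]. A call has 1 to 5 rows; each row shifts and turns the commanded pose from where the row before left it, along the tool's axes as they then stand; what a row does not reach is not made up. A row lasts 1/8 s, in which the tool goes at most 62.5 mm and 10.7 degrees, less where a joint would pass 70% of its speed; a pose out of reach is approached as far as the arm can. A call is refused whole if a number of a shift passes 0.0625 or a number of a turn 0.188, either way. A call with a gripper value outside its range is refused whole. The fingers move at their own pace and stop on an object; FORCE is the grip in N (left out, the last holds). Time passes only in rows, so rows that do not move let the fingers close. It gives the time, the measured TCP pose, the force and the opening at its end, in the units of the state.
- sense(): the state, without advancing time (a new reading comes with each control period).
- get_image(name): name is "scene" or "top" or "wrist"; returns a dict with "img" (400x640x3 uint8, red, green, blue), "intrinsics" (3x3 intrinsics, pixels), "R" (3x3) and "t" (3): a world point X has camera coordinates R X + t. Camera axes: x right, y down, z forward; pixel columns grow to the right and rows downward; lengths in m; the calibration is good to about 2 mm. A picture is of the moment at which its call begins. There is no depth.
- job_done(): hands the job in, once; it reports no verdict.
The state is a dict: "time": time; "qpos": joint angles; "qd": joint speeds; "joint_efforts": joint torques, N m; "tcp_pos": TCP position; "tool_rot": TCP orientation; "ft_force": force on the tool from outside, world axes, zero at the start; "moment": the same for the moment, N m; "gripper_width": finger opening in m.
Only numpy, scipy, OpenCV 4.12 (cv2) and the standard library are available. Lean on these libraries where they do the work, as an engineer would, in place of code of your own. Each camera call takes 0.05 s, during which the arm holds its last target.

## Working session

There is one attempt and no reset: what is moved stays moved. The work goes in short steps, Python scripts to look and compute and a shell command to move; the robot and the scene stay as the last step left them, time stands still between calls to the robot, and variables do not carry over. Pictures are saved under pics/ and viewed, and the job is handed in when it is done.

```bash
ls; mkdir -p pics; python3 - <<'E'
from cell import *
import cv2
s=sense(); print({k:(v if not hasattr(v,'__len__') else [round(float(x),4) for x in v]) for k,v in s.items()})
for n in ("scene","top","wrist"):
    d=get_image(n); cv2.imwrite(f"pics/{n}0.png",d["img"][:,:,::-1]); print(n,d["intrinsics"],d["R"],d["t"])
E
```

```text
pics
{'time': 0.0, 'qpos': [1.0693, 0.0919, 1.2319, -0.0, 1.8198, -0.0567], 'qd': [-0.0016, -0.0013, -0.0005, -0.0016, -0.0015, -0.0], 'joint_efforts': [0.0009, -45.8729, -41.8025, 0.0001, 0.0115, -0.0], 'tcp_pos': [0.258, 0.5413, 0.2033], 'tool_rot': [0.8457, 0.5337, -0.0009, 0.0005], 'ft_force': [-0.2094, 0.0606, -0.2029], 'moment': [0.0332, 0.0627, 0.027], 'gripper_width': 0.08534318787652675}
scene [[414.45480916   0.         317.79353997]
 [  0.         414.45480916 202.41121263]
 [  0.           0.           1.        ]] [[-0.81698774  0.57633449  0.0192247 ]
 [ 0.30974667  0.46671649 -0.82839165]
 [-0.48640316 -0.67083103 -0.55981934]] [ 0.43361191 -0.15033037  1.61814238]
top [[444.68404175   0.         316.26016783]
 [  0.         444.68404175 198.98296884]
 [  0.           0.           1.        ]] [[-0.0032099  -0.99981425 -0.0190041 ]
 [-0.99615778  0.00486023 -0.08744176]
 [ 0.08751788  0.01865041 -0.99598834]] [0.04126834 0.52769547 1.13253023]
wrist [[357.34735032   0.         322.12602668]
 [  0.         357.34735032 199.54796467]
 [  0.           0.           1.        ]] [[ 0.43023309  0.90271618 -0.0017284 ]
 [ 0.85867643 -0.40865157  0.3093197 ]
 [ 0.27852158 -0.1345637  -0.95095654]] [-0.59899155 -0.03932213  0.38025252]
```

View pics/scene0.png

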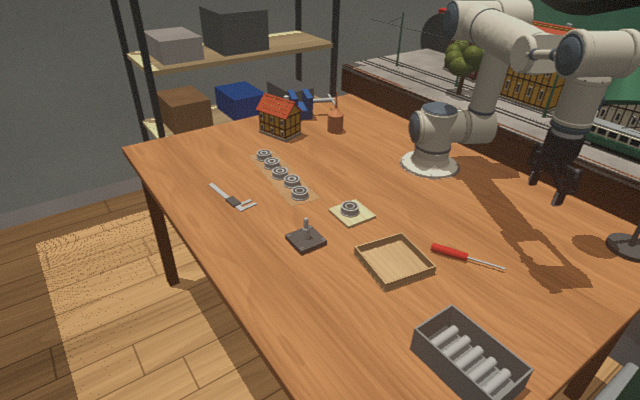

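View pics/top0.png

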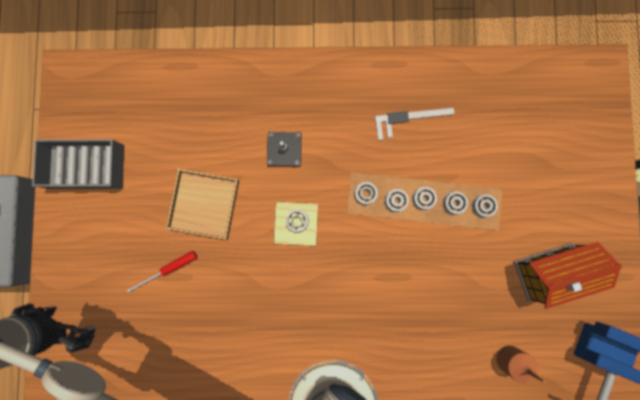

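View pics/wrist0.png

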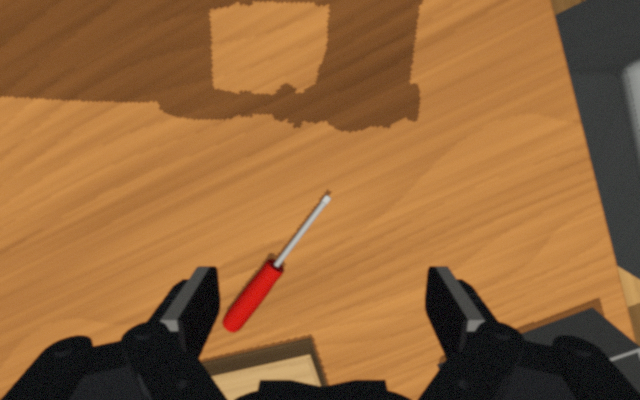

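```bash
cat > h.py <<'E'
from cell import *
import cv2, numpy as np
from scipy.spatial.transform import Rotation as Ro
def ray(d,uv,z):
    K,R,t=d["intrinsics"],np.array(d["R"]),np.array(d["t"])
    uv=np.atleast_2d(uv).astype(float)
    v=np.c_[uv,np.ones(len(uv))]@np.linalg.inv(K).T@R
    C=-R.T@t
    return C+v*((z-C[2])/v[:,2])[:,None]
def proj(d,X):
    p=d["intrinsics"]@(np.array(d["R"])@np.asarray(X)+d["t"]); return p[:2]/p[2]
def save(d,name,crop=None,f=1):
    im=d["img"][:,:,::-1]
    if crop: im=im[crop[1]:crop[3],crop[0]:crop[2]]
    im=cv2.resize(im,None,fx=f,fy=f,interpolation=cv2.INTER_CUBIC); cv2.imwrite("pics/"+name+".png",im)
def st(s=None):
    s=s or sense()
    r=Ro.from_quat(s["tool_rot"]); m=r.as_matrix()
    print("t %.2f tcp %s ang %.2f deg tilt %.2f F %s w %.1fmm q %s"%(s["time"],np.round(s["tcp_pos"],4),np.degrees(np.arctan2(m[1,0],m[0,0])),np.degrees(np.arccos(-m[2,2])),np.round(s["ft_force"],1),s["gripper_width"]*1000,np.round(s["qpos"],2)))
    return s,m
def toward(X,s=None):
    "tool-frame shift to bring TCP to X"
    s=s or sense(); m=Ro.from_quat(s["tool_rot"]).as_matrix()
    return m.T@(np.array(X)-s["tcp_pos"])
E
python3 - <<'E'
from h import *
s,m=st()
d=get_image("top")
save(d,"top_c1",(340,90,520,250),4); save(d,"top_c2",(150,110,350,260),4)
for n,uv,z in [("w1",(366,193),.024),("w2",(397,200),.024),("w3",(425,198),.024),("w4",(456,203),.024),("w5",(486,206),.024),("gtip",(283,146),.086),("gbase",(284,149),.018),("pile",(297,222),.036),("tray",(203,204),.03)]: print(n,ray(d,uv,z).round(4))
w=get_image("wrist"); C=-w["R"].T@w["t"]; print("cam in tool",m.T@(C-s["tcp_pos"]), "axes",(w["R"]@m).round(3))
E
```

```text
t 0.15 tcp [0.258  0.5414 0.2036] ang 64.52 deg tilt 0.09 F [-0.4 -0.  -0.4] w 85.7mm q [ 1.07  0.09  1.23 -0.    1.82 -0.06]
w1 [[ 0.5428 -0.0901  0.024 ]]
w2 [[ 0.5242 -0.1699  0.024 ]]
w3 [[ 0.529  -0.2422  0.024 ]]
w4 [[ 0.5156 -0.3216  0.024 ]]
w5 [[ 0.5075 -0.3982  0.024 ]]
gtip [[0.6551 0.1203 0.086 ]]
gbase [[0.6613 0.1241 0.018 ]]
pile [[0.4678 0.0884 0.036 ]]
tray [[0.5157 0.333  0.03  ]]
cam in tool [-0.00037009 -0.08023806 -0.16946718] axes [[ 1.    -0.    -0.   ]
 [-0.     0.951 -0.309]
 [ 0.     0.309  0.951]]
```

```bash
python3 -m crank '[[[0,0,0],[0,0,0],100]]'; sleep 0
```

```text
time: 0.38
tcp_pos: [0.2581, 0.5416, 0.2043]
tool_rot: [0.846, 0.534, -0.0, 0.0]
ft_force: [0.3, -0.1, -0.3]
gripper_width: 0.0853
```

View pics/top_c1.png

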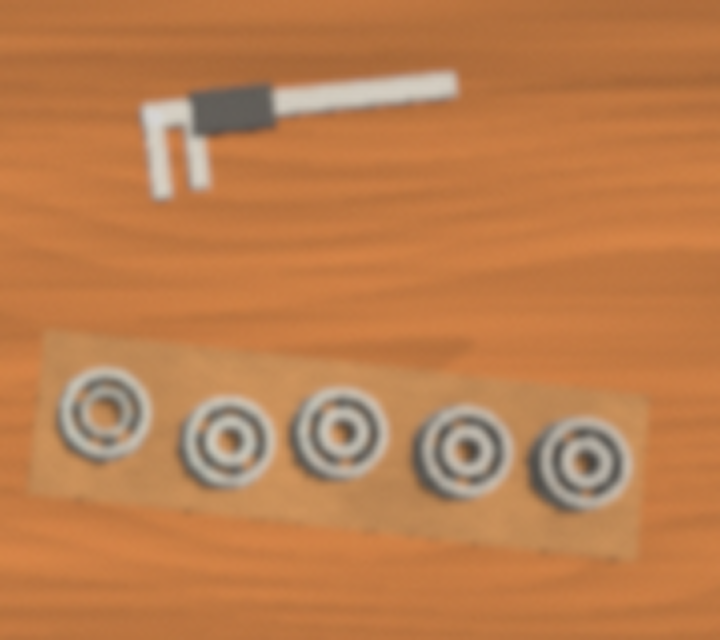

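View pics/top_c2.png

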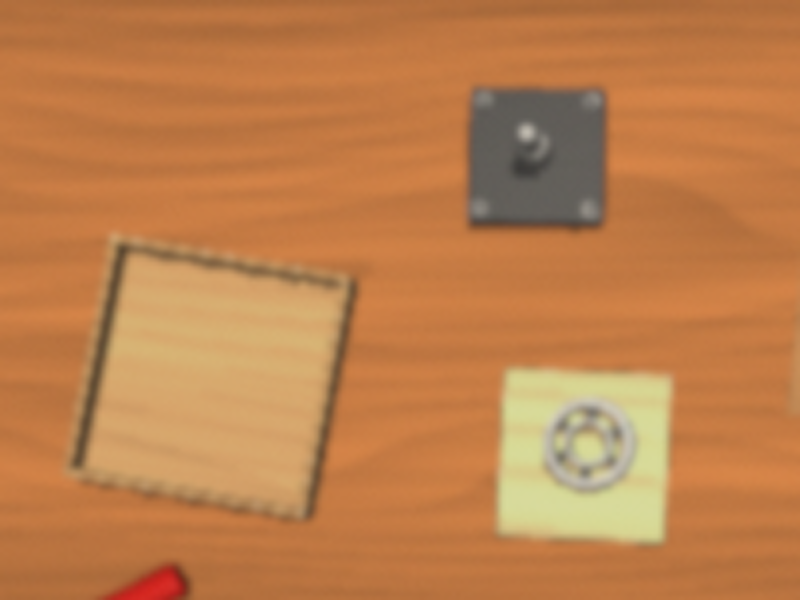

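```bash

python3 -m crank '[[[0,0,0],[0,0,0.1877],100],[[0,0,0],[0,0,0.1877],100],[[0,0,0],[0,0,0.1877],100]]' >/dev/null
python3 -m crank '[[[0,0,0],[0,0,0.1877],100],[[0,0,0],[0,0,0.1877],100],[[0,0,0],[0,0,0.1877],100]]'
python3 -m crank '[[[0.036,0.038,0],[0,0,0],100],[[0.036,0.038,0],[0,0,0],100],[[0.036,0.038,0],[0,0,0],100],[[0.036,0.038,0],[0,0,0],100],[[0.036,0.038,0],[0,0,0],100]]' >/dev/null
python3 -m crank '[[[0.036,0.038,0],[0,0,0],100],[[0.036,0.038,0],[0,0,0],100],[[0.036,0.038,0],[0,0,0],100],[[0.036,0.038,0],[0,0,0],100],[[0.036,0.038,0],[0,0,0],100]]' >/dev/null
python3 -m crank '[[[0.036,0.038,0],[0,0,0],100],[[0,0,0],[0,0,0],100],[[0,0,0],[0,0,0],100]]'
python3 - <<'E'
from h import *
st(); d=get_image("wrist"); save(d,"g1")
E
```

```text
time: 1.12
tcp_pos: [0.2582, 0.5416, 0.2044]
tool_rot: [1.0, -0.003, -0.0, 0.0]
ft_force: [0.4, -0.0, -1.4]
gripper_width: 0.0856
time: 2.75
tcp_pos: [0.6543, 0.1243, 0.2042]
tool_rot: [1.0, 0.0, -0.0, -0.0]
ft_force: [0.9, 0.3, -0.3]
gripper_width: 0.0853
t 2.75 tcp [0.6543 0.1243 0.2042] ang 0.04 deg tilt 0.05 F [ 0.9  0.3 -0.3] w 85.3mm q [0.14 0.28 1.02 0.   1.84 0.14]
```

View pics/g1.png

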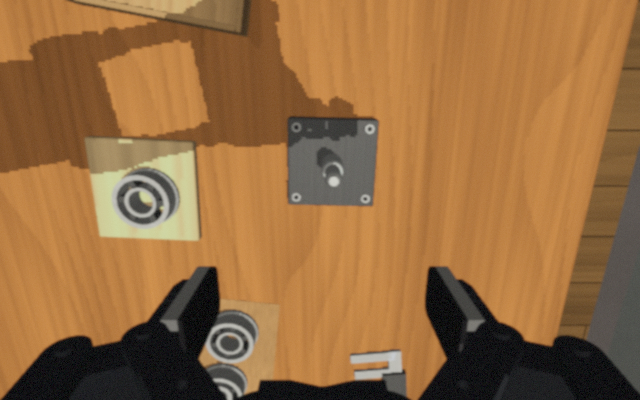

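```bash
python3 - <<'E'
from h import *
d=get_image("wrist")
save(d,"g1c",(260,100,410,230),5)
for n,uv,z in [("tip",(334,181),.086),("base corners mean",((296+370+365.5+296)/4,(127+129+199+197)/4),.018),("pile",(145,196),.036),("w1",(231,336),.024)]: print(n,ray(d,uv,z).round(4))
for z in (.018,.05,.086): print(proj(d,(.6543,.1243,z)))
E
```

```text
tip [[0.6631 0.1269 0.086 ]]
base corners mean [[0.663  0.1276 0.018 ]]
pile [[0.4776 0.0978 0.036 ]]
w1 [[ 0.5464 -0.0783  0.024 ]]
[323.23907713 166.13052843]
[323.3426654  173.68662157]
[323.48444581 184.02858419]
```

View pics/g1c.png

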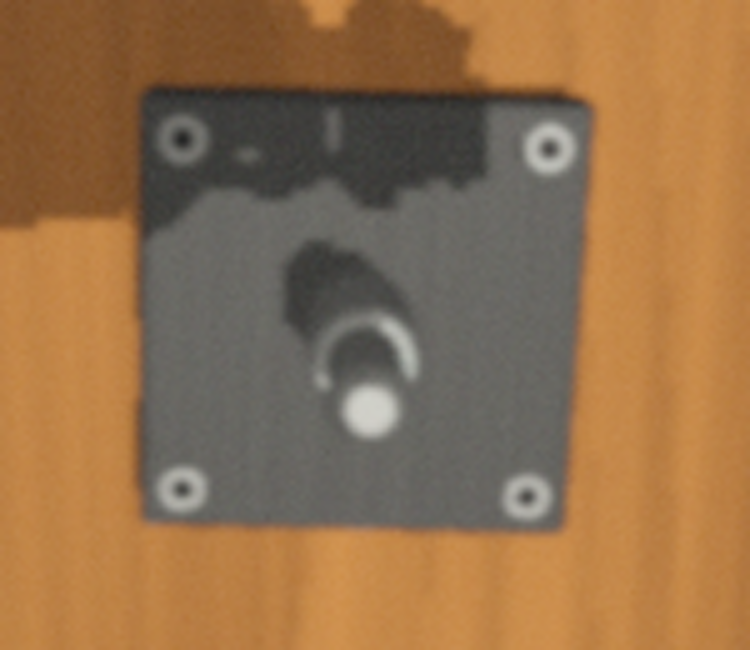

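```bash

python3 -m crank '[[[0.0088,-0.0026,0.02],[0,0,0],100],[[0,0,0.04],[0,0,0],100],[[0,0,0.04],[0,0,0],100],[[0,0,0.04],[0,0,0],100],[[0,0,0],[0,0,0],100]]' 
python3 - <<'E'
from h import *
st(); d=get_image("wrist"); save(d,"g2")
s=sense()
for dz in (.022,.0): print(proj(d,np.array(s["tcp_pos"])+[0,0,dz]))
E
```

```text
time: 3.48
tcp_pos: [0.6601, 0.1271, 0.0583]
tool_rot: [1.0, 0.001, -0.005, 0.001]
ft_force: [-0.1, -0.1, 0.2]
gripper_width: 0.0855
t 3.48 tcp [0.6601 0.1271 0.0583] ang 0.12 deg tilt 0.57 F [-0.1 -0.1  0.2] w 85.5mm q [0.14 0.31 1.24 0.   1.6  0.14]
[327.62983483 268.3862684 ]
[327.41378947 247.06133004]
```

View pics/g2.png

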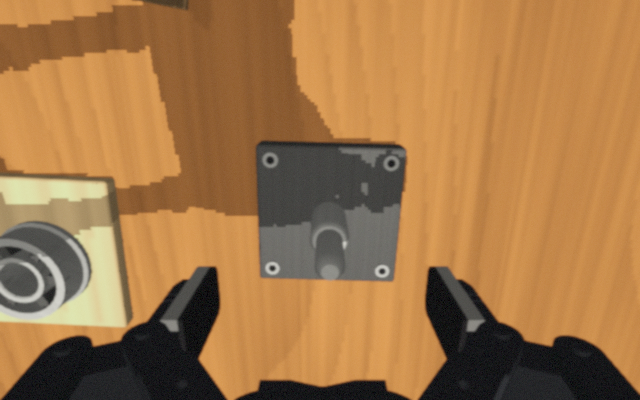

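```bash

python3 -m crank '[[[0,0,0],[0,0,0],100],[[0,0,0],[0,0,0],100],[[0,0,0],[0,0,0],100]]' 
python3 - <<'E'
from h import *
s,m=st(); d=get_image("wrist"); save(d,"g3c",(180,200,480,380),2.6)
for dz in (.022,.0): print(proj(d,np.array(s["tcp_pos"])+[0,0,dz]))
E
```

```text
time: 3.9
tcp_pos: [0.6642, 0.1268, 0.0662]
tool_rot: [1.0, 0.0, 0.001, -0.0]
ft_force: [-0.0, 0.1, -0.8]
gripper_width: 0.085
t 3.90 tcp [0.6642 0.1268 0.0662] ang 0.06 deg tilt 0.15 F [-0.   0.1 -0.8] w 85.0mm q [0.14 0.31 1.23 0.   1.6  0.14]
[324.39601118 264.54330622]
[324.02746124 244.11989159]
```

View pics/g3c.png

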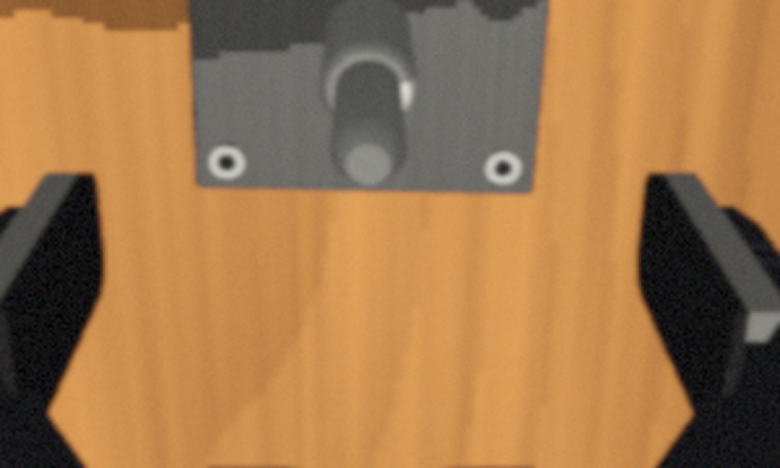

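```bash
for i in 1 2 3 4; do
python3 -m crank '[[[0,0,0],[0,0,0],100]]' | sed -n 2,3p ; done
python3 - <<'E'
from h import *
for i in range(3): d=get_image("wrist"); s,m=st(); print(ray(d,(321.9,263.5),.086))
E
```

```text
tcp_pos: [0.6636, 0.1266, 0.0649]
tool_rot: [1.0, 0.0, 0.0, -0.0]
tcp_pos: [0.6634, 0.1266, 0.0645]
tool_rot: [1.0, 0.0, -0.0, -0.0]
tcp_pos: [0.6633, 0.1266, 0.0644]
tool_rot: [1.0, 0.0, -0.0, 0.0]
tcp_pos: [0.6634, 0.1266, 0.0644]
tool_rot: [1.0, 0.0, -0.0, 0.0]
t 4.50 tcp [0.6634 0.1267 0.0644] ang 0.06 deg tilt 0.01 F [-0.  -0.2 -0. ] w 85.5mm q [0.14 0.31 1.23 0.   1.6  0.14]
[[0.66228174 0.12695407 0.086     ]]
t 4.55 tcp [0.6634 0.1266 0.0644] ang 0.06 deg tilt 0.00 F [ 0.5 -1.   0.7] w 85.4mm q [0.14 0.31 1.23 0.   1.6  0.14]
[[0.6622879  0.12695118 0.086     ]]
t 4.60 tcp [0.6634 0.1266 0.0644] ang 0.06 deg tilt 0.01 F [-0.3 -0.6  0.2] w 85.5mm q [ 0.14  0.31  1.23 -0.    1.6   0.14]
[[0.66229399 0.12694719 0.086     ]]
```

```bash

python3 - <<'E'
from h import *
d=get_image("wrist"); st(); save(d,"g4c",(260,200,400,300),5.5)
s=sense()
print(proj(d,np.array(s["tcp_pos"])+[0,0,.0216]))
E
```

```text
t 4.65 tcp [0.6634 0.1266 0.0644] ang 0.06 deg tilt 0.00 F [ 1.1 -0.9 -0.1] w 85.5mm q [0.14 0.31 1.23 0.   1.6  0.14]
[324.24597597 264.11334705]
```

View pics/g4c.png

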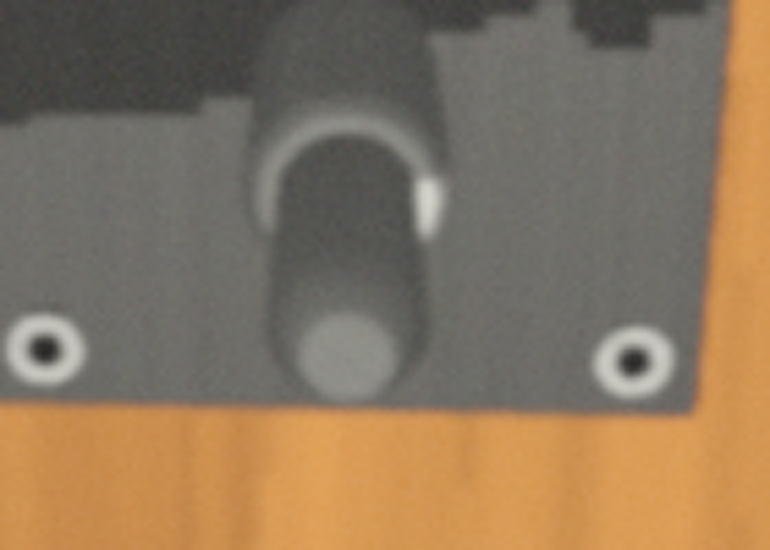

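```bash

python3 -m crank '[[[0,0,-0.04],[0,0,0],100],[[0,0,-0.04],[0,0,0],100],[[-0.019,0.0345,0],[0,0,0],100],[[-0.019,0.0345,0],[0,0,0],100],[[-0.019,0.0345,0],[0,0,0],100]]' >/dev/null
python3 -m crank '[[[-0.019,0.0345,0],[0,0,0],100],[[-0.019,0.0345,0],[0,0,0],100],[[-0.019,0.0345,0],[0,0,0],100],[[0,0,0.02],[0,0,0],100],[[0,0,0],[0,0,0],100]]' >/dev/null
python3 -m crank '[[[0,0,0],[0,0,0],100],[[0,0,0],[0,0,0],100],[[0,0,0],[0,0,0],100],[[0,0,0],[0,0,0],100]]' 
python3 - <<'E'
from h import *
s,m=st(); d=get_image("wrist"); save(d,"w1a")
E
```

```text
time: 6.4
tcp_pos: [0.5498, -0.0803, 0.1247]
tool_rot: [1.0, 0.001, 0.0, 0.0]
ft_force: [0.4, 0.3, -0.3]
gripper_width: 0.0854
t 6.40 tcp [ 0.5498 -0.0803  0.1247] ang 0.08 deg tilt 0.02 F [ 0.4  0.3 -0.3] w 85.4mm q [-0.21 -0.03  1.49 -0.    1.68 -0.21]
```

View pics/w1a.png

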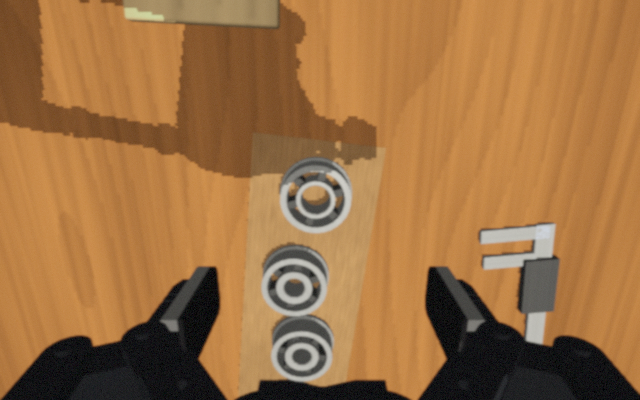

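```bash
cat >> h.py <<'E'
def rings(d,thr=120,box=None,minA=300):
    im=d["img"]; hsv=cv2.cvtColor(np.ascontiguousarray(im),cv2.COLOR_RGB2HSV)
    m=((hsv[:,:,1]<45)&(hsv[:,:,2]>thr)).astype(np.uint8)
    if box: k=np.zeros_like(m); k[box[1]:box[3],box[0]:box[2]]=1; m*=k
    cs,_=cv2.findContours(m,cv2.RETR_LIST,cv2.CHAIN_APPROX_NONE)
    out=[]
    for c in cs:
        a=cv2.contourArea(c)
        if a<minA or len(c)<20: continue
        e=cv2.fitEllipse(c); ea=np.pi*e[1][0]*e[1][1]/4
        if abs(a/ea-1)<.12 and e[1][0]/e[1][1]>.7: out.append((round(a),[round(v,1) for v in e[0]],[round(v,1) for v in e[1]],round(e[2])))
    return out
E
python3 - <<'E'
from h import *
s,m=st(); d=get_image("wrist"); save(d,"w1c",(240,130,400,400),2.2)
for r in rings(d,minA=60): print(r, ray(d,r[1],.024).round(4))
E
```

```text
t 6.45 tcp [ 0.5497 -0.0803  0.1246] ang 0.07 deg tilt 0.02 F [-0.2  0.2 -0.5] w 85.6mm q [-0.21 -0.03  1.5   0.    1.68 -0.21]
(244, [301.5, 356.1], [16.1, 19.4], 94) [[ 0.5299 -0.2412  0.024 ]]
(731, [301.5, 356.5], [27.5, 33.9], 92) [[ 0.5299 -0.2417  0.024 ]]
(1590, [301.4, 356.2], [40.6, 50.0], 92) [[ 0.5298 -0.2414  0.024 ]]
(310, [293.8, 287.4], [19.2, 20.8], 102) [[ 0.5245 -0.1685  0.024 ]]
(910, [293.8, 287.7], [31.9, 36.3], 94) [[ 0.5245 -0.1688  0.024 ]]
(1972, [293.8, 287.4], [46.8, 53.7], 96) [[ 0.5245 -0.1685  0.024 ]]
(3010, [295.4, 284.4], [60.6, 68.5], 48) [[ 0.5259 -0.1656  0.024 ]]
(693, [315.3, 199.1], [29.5, 30.0], 117) [[ 0.5434 -0.0884  0.024 ]]
(1172, [315.3, 199.5], [37.7, 39.6], 93) [[ 0.5434 -0.0887  0.024 ]]
(2570, [315.0, 198.7], [56.1, 58.3], 108) [[ 0.5432 -0.088   0.024 ]]
(3734, [316.3, 197.8], [66.6, 73.1], 62) [[ 0.5442 -0.0873  0.024 ]]
```

View pics/w1c.png

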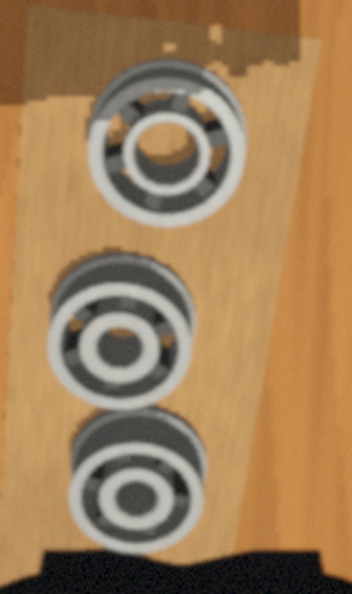

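```bash

python3 -m crank '[[[-0.0055,0.0082,0.02],[0,0,0],100],[[0,0,0.04],[0,0,0],100],[[0,0,0.03],[0,0,0],100],[[0,0,0.015],[0,0,0],100],[[0,0,0.005],[0,0,0],100]]' >/dev/null
python3 -m crank '[[[0,0,0.003],[0,0,0],100],[[0,0,0],[0,0,0],100],[[0,0,0],[0,0,0],100],[[0,0,0],[0,0,0],100]]' 
python3 - <<'E'
from h import *
s,m=st(); d=get_image("wrist"); save(d,"w1d",(180,180,460,400),2.8)
for r in rings(d,minA=60): print(r, ray(d,r[1],.024).round(4))
E
```

```text
time: 7.62
tcp_pos: [0.5444, -0.0888, 0.0121]
tool_rot: [1.0, 0.001, 0.0, 0.0]
ft_force: [-0.4, 0.0, 0.1]
gripper_width: 0.0854
t 7.62 tcp [ 0.5444 -0.0888  0.0121] ang 0.06 deg tilt 0.05 F [-0.4  0.   0.1] w 85.4mm q [-0.22  0.01  1.66 -0.    1.47 -0.22]
(1828, [321.6, 253.5], [45.3, 51.5], 82) [[ 0.5432 -0.0882  0.024 ]]
(2799, [322.4, 254.7], [57.3, 62.3], 93) [[ 0.5436 -0.0888  0.024 ]]
(6632, [321.8, 252.5], [86.8, 97.4], 88) [[ 0.5433 -0.0876  0.024 ]]
(10874, [322.0, 244.9], [115.1, 120.2], 178) [[ 0.5434 -0.0836  0.024 ]]
```

View pics/w1d.png

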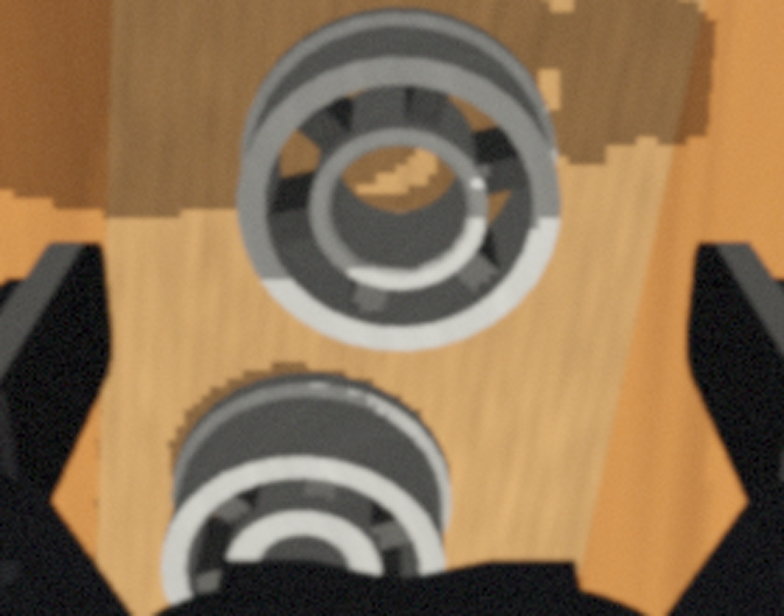

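```bash

python3 -m crank '[[[0,0,0.005],[0,0,0],100],[[0,0,0.004],[0,0,0],100],[[0,0,0],[0,0,0],50],[[0,0,0],[0,0,0],50],[[0,0,0],[0,0,0],50]]' 60
python3 -m crank '[[[0,0,0],[0,0,0],0],[[0,0,0],[0,0,0],0],[[0,0,0],[0,0,0],0],[[0,0,0],[0,0,0],0]]' 60
python3 - <<'E'
from h import *
s,m=st(); d=get_image("wrist"); save(d,"w1e",(180,180,460,400),2.8)
for r in rings(d,minA=60,box=(250,200,400,320)): print(r, ray(d,r[1],.024).round(4))
E
```

```text
time: 8.3
tcp_pos: [0.5442, -0.0887, 0.0026]
tool_rot: [1.0, 0.0, 0.0, 0.0]
ft_force: [-0.2, -0.4, 0.1]
gripper_width: 0.0428
time: 8.8
tcp_pos: [0.5441, -0.0887, 0.0025]
tool_rot: [1.0, 0.001, 0.0, -0.0]
ft_force: [-0.5, -0.1, 0.2]
gripper_width: 0.0
t 8.80 tcp [ 0.5441 -0.0887  0.0025] ang 0.06 deg tilt 0.00 F [-0.5 -0.1  0.2] w 0.0mm q [-0.22  0.02  1.67  0.    1.46 -0.22]
```

View pics/w1e.png

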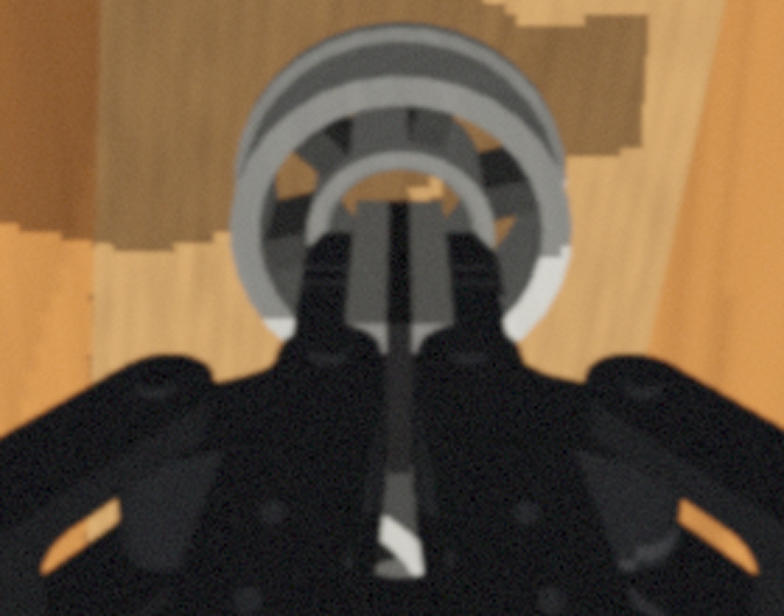

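```bash

python3 - <<'E'
from h import *
d=get_image("scene"); s=sense(); print(proj(d,s["tcp_pos"])); save(d,"sc1",(230,120,350,230),6)
d=get_image("top"); print(proj(d,s["tcp_pos"])); save(d,"tp1",(320,130,460,250),5)
E
```

```text
[299.60041554 195.00139976]
[364.71424776 193.33130658]
```

View pics/sc1.png

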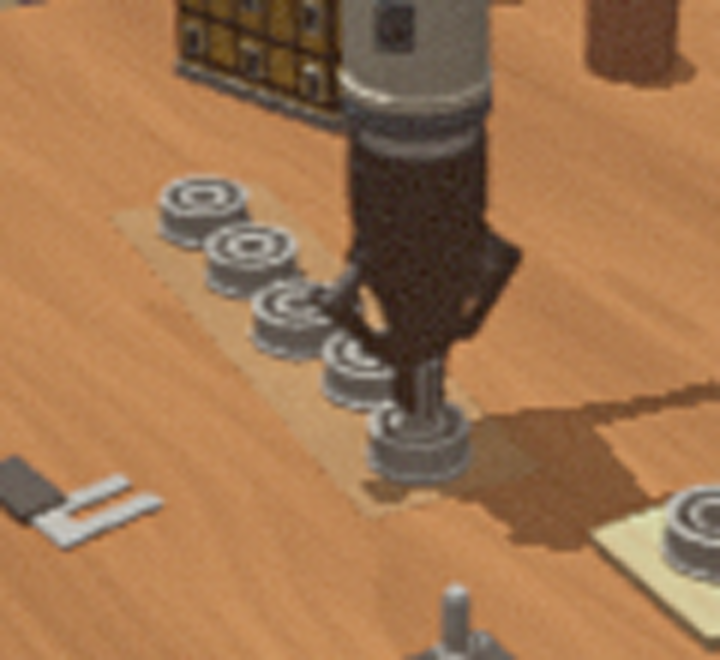

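View pics/tp1.png

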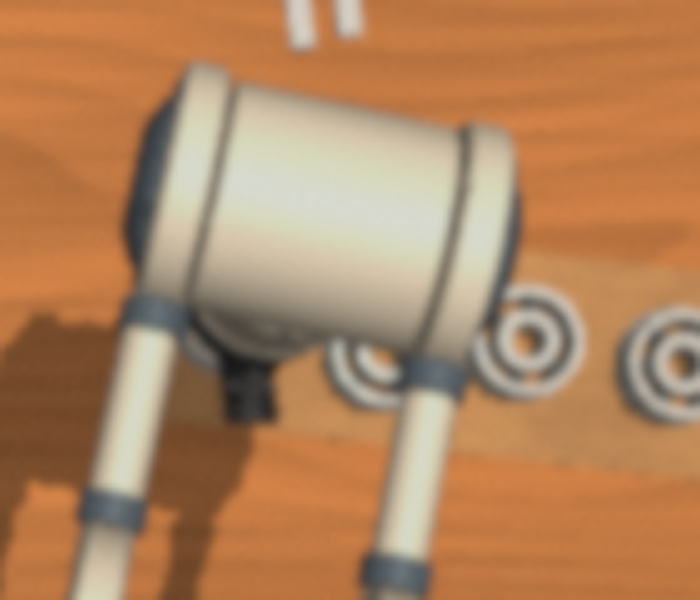

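```bash

python3 -m crank '[[[0,0,-0.01],[0,0,0],0],[[0,0,-0.02],[0,0,0],0],[[0,0,-0.02],[0,0,0],0],[[0,0,-0.01],[0,0,0],0],[[0,0,0],[0,0,0],0]]' 
python3 - <<'E'
from h import *
d=get_image("scene"); s,m=st(); print(proj(d,s["tcp_pos"])); save(d,"sc2",(260,120,350,220),6)
d=get_image("wrist"); print(proj(d,s["tcp_pos"])); save(d,"wr2",(180,180,460,400),2.8)
E
```

```text
time: 9.57
tcp_pos: [0.5449, -0.0889, 0.0641]
tool_rot: [1.0, 0.0, 0.001, 0.0]
ft_force: [-0.5, 0.1, -0.2]
gripper_width: -0.0001
t 9.62 tcp [ 0.5443 -0.0887  0.0629] ang 0.06 deg tilt 0.04 F [ 0.  -0.2 -0.9] w -0.0mm q [-0.22 -0.02  1.6  -0.    1.57 -0.22]
[299.44486268 179.77936729]
[323.96996851 244.07379752]
```

View pics/sc2.png

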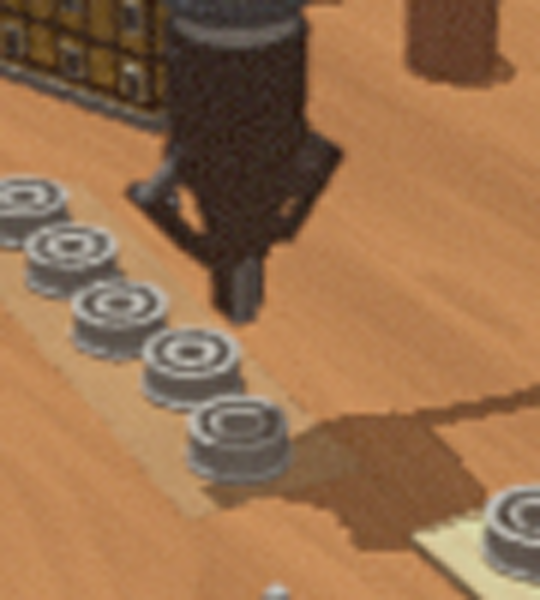

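View pics/wr2.png

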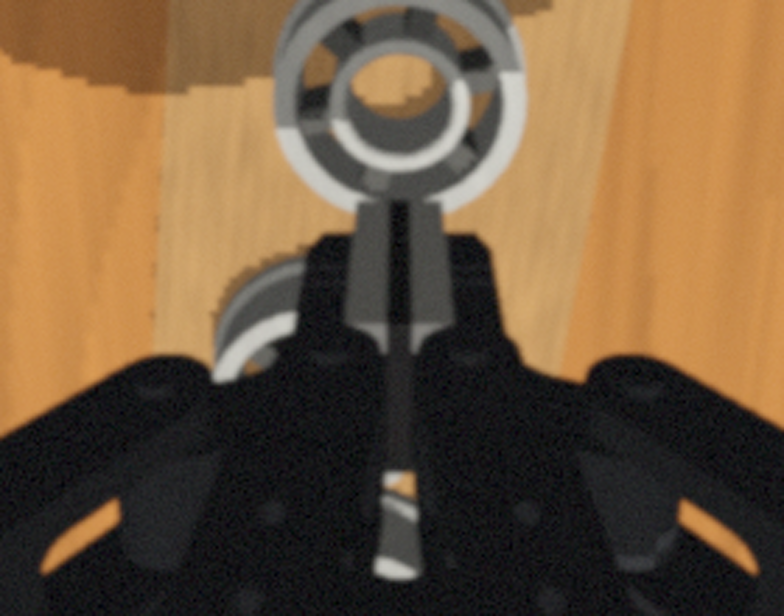

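```bash

python3 -m crank '[[[0,0,0],[0,0,0],66],[[0,0,0],[0,0,0],66],[[0,0,0],[0,0,0],66],[[0,0,0],[0,0,0],66],[[0,0,0],[0,0,0],66]]' 
python3 - <<'E'
from h import *
d=get_image("scene"); s,m=st(); save(d,"sc3",(260,120,350,220),6)
p=np.array(s["tcp_pos"])
for dz in (0,.01,.02,.03,.04): print(dz,proj(d,p+[0,0,dz]),proj(d,p+[.028,0,dz]),proj(d,p+[-.028,0,dz]))
d=get_image("wrist"); save(d,"wr3",(180,180,460,400),2.8)
E
```

```text
time: 10.3
tcp_pos: [0.5441, -0.0887, 0.0625]
tool_rot: [1.0, 0.001, -0.0, -0.0]
ft_force: [-0.2, 0.5, -0.6]
gripper_width: 0.0564
t 10.35 tcp [ 0.5441 -0.0887  0.0625] ang 0.06 deg tilt 0.00 F [-0.1  0.2  0.5] w 56.4mm q [-0.22 -0.02  1.6  -0.    1.57 -0.22]
0 [299.49937801 179.87303986] [292.36789765 182.282606  ] [306.49127214 177.51063676]
0.01 [299.48281106 177.2794314 ] [292.32178297 179.67292887] [306.50310845 174.93297168]
0.02 [299.4661084  174.66457705] [292.27528674 177.04165906] [306.51504075 172.33439963]
0.03 [299.44926836 172.02821467] [292.2284042  174.38852747] [306.52707023 169.71466521]
0.04 [299.43228923 169.37007779] [292.18113051 171.7132605 ] [306.53919808 167.07350885]
```

View pics/sc3.png

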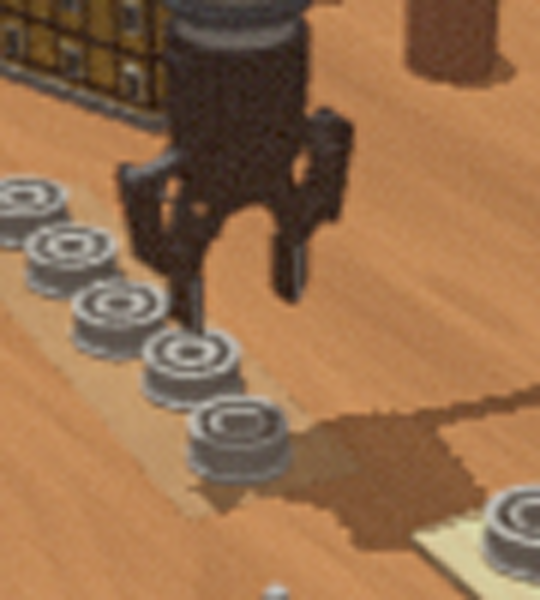

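View pics/wr3.png

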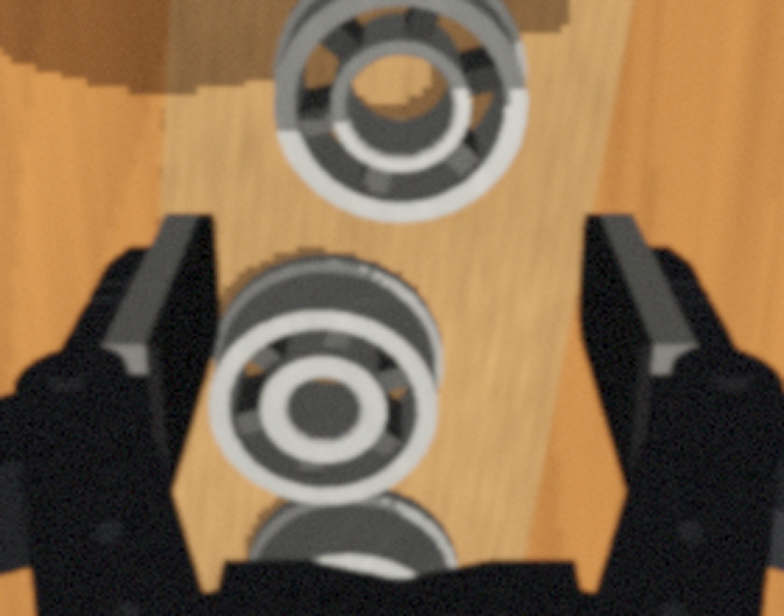

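```bash

python3 -m crank '[[[0,0,0.02],[0,0,0],90],[[0,0,0.03],[0,0,0],90],[[0,0,0.012],[0,0,0],90],[[0,0,0.005],[0,0,0],90],[[0,0,0],[0,0,0],90]]' 
python3 -m crank '[[[0,0,0.004],[0,0,0],90],[[0,0,0.004],[0,0,0],90],[[0,0,0],[0,0,0],90]]' 
python3 - <<'E'
from h import *
s,m=st(); 
d=get_image("wrist"); save(d,"wr4",(180,180,460,400),2.8)
d=get_image("scene"); save(d,"sc4",(260,120,350,220),6)
E
```

```text
time: 11.02
tcp_pos: [0.5443, -0.0887, -0.0043]
tool_rot: [1.0, 0.001, 0.0, 0.0]
ft_force: [0.1, 0.4, -1.0]
gripper_width: 0.0765
time: 11.4
tcp_pos: [0.5439, -0.0887, -0.0128]
tool_rot: [1.0, 0.0, -0.0, -0.0]
ft_force: [-0.0, 0.1, -0.5]
gripper_width: 0.0767
t 11.40 tcp [ 0.5439 -0.0887 -0.0128] ang 0.05 deg tilt 0.02 F [-0.   0.1 -0.5] w 76.7mm q [-0.22  0.03  1.68  0.    1.43 -0.22]
```

View pics/wr4.png

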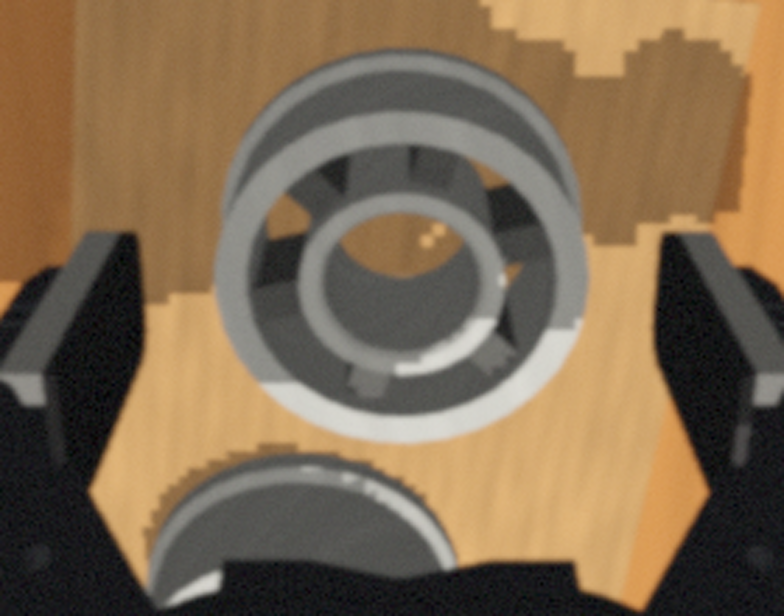

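View pics/sc4.png

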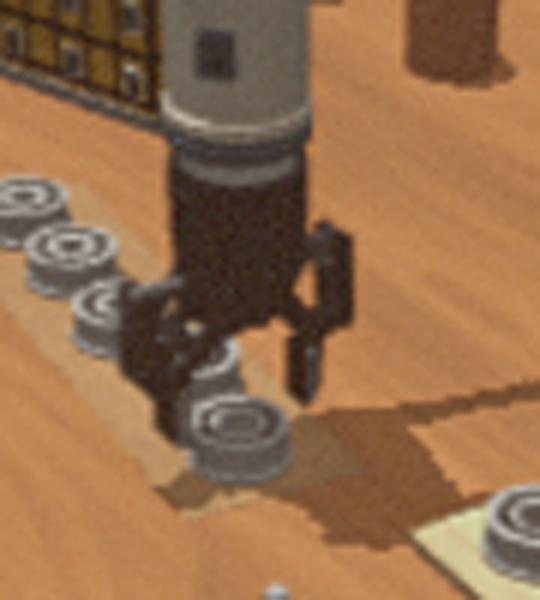

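```bash

python3 -m crank '[[[0,0,0.004],[0,0,0],90],[[0,0,0.003],[0,0,0],90],[[0,0,0.003],[0,0,0],90],[[0,0,0],[0,0,0],90],[[0,0,0],[0,0,0],90]]' 
python3 - <<'E'
from h import *
s,m=st(); 
d=get_image("wrist"); save(d,"wr5",(180,180,460,400),2.8)
for r in rings(d,minA=60,thr=100,box=(250,200,400,350)): print(r, ray(d,r[1],.024).round(4))
E
```

```text
time: 12.12
tcp_pos: [0.5441, -0.0887, -0.0225]
tool_rot: [1.0, 0.001, 0.0, 0.0]
ft_force: [-0.4, -0.1, 0.2]
gripper_width: 0.0767
t 12.12 tcp [ 0.5441 -0.0887 -0.0225] ang 0.06 deg tilt 0.00 F [-0.4 -0.1  0.2] w 76.7mm q [-0.22  0.04  1.69 -0.    1.41 -0.22]
(2484, [322.5, 292.5], [53.0, 59.7], 90) [[ 0.5433 -0.0878  0.024 ]]
(4480, [323.8, 296.0], [73.0, 81.3], 108) [[ 0.5438 -0.0894  0.024 ]]
(9408, [322.6, 291.7], [101.6, 117.9], 88) [[ 0.5433 -0.0875  0.024 ]]
(16483, [322.6, 279.2], [142.1, 147.8], 178) [[ 0.5433 -0.0819  0.024 ]]
```

View pics/wr5.png

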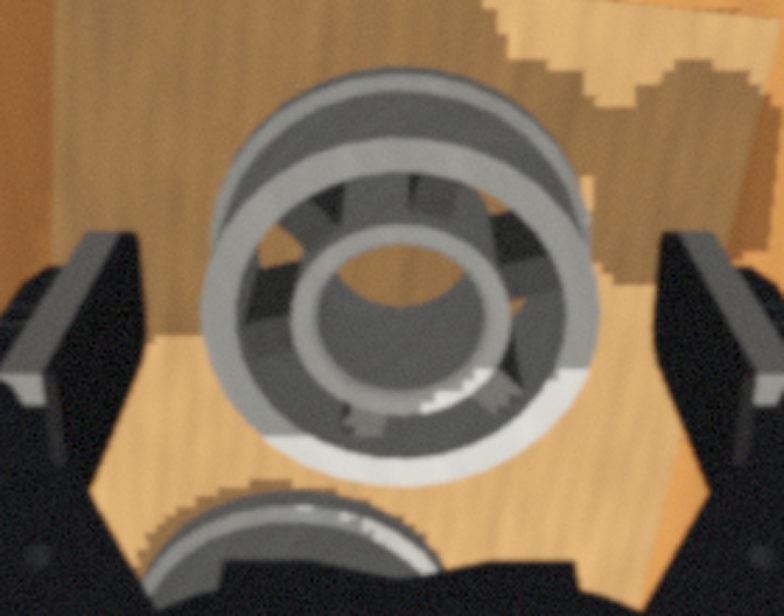

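```bash

python3 -m crank '[[[0,0,0],[0,0,0],70],[[0,0,0],[0,0,0],60],[[0,0,0],[0,0,0],40],[[0,0,0],[0,0,0],0],[[0,0,0],[0,0,0],0]]' 60 
python3 - <<'E'
from h import *
s,m=st(); 
d=get_image("wrist"); save(d,"wr6",(180,180,460,400),2.8)
for r in rings(d,minA=60,thr=100,box=(250,200,400,350)): print(r, ray(d,r[1],.024).round(4))
E
```

```text
time: 12.8
tcp_pos: [0.5447, -0.0888, -0.0215]
tool_rot: [1.0, 0.0, 0.001, 0.0]
ft_force: [-0.9, 0.1, 6.0]
gripper_width: 0.0566
t 12.80 tcp [ 0.5447 -0.0888 -0.0215] ang 0.06 deg tilt 0.10 F [-0.9  0.1  6. ] w 56.6mm q [-0.22  0.04  1.69  0.    1.41 -0.22]
(2442, [322.0, 291.1], [52.5, 59.2], 89) [[ 0.5437 -0.0879  0.024 ]]
(4448, [323.1, 294.6], [73.3, 80.4], 106) [[ 0.5441 -0.0895  0.024 ]]
(9280, [322.0, 290.3], [101.0, 117.0], 88) [[ 0.5437 -0.0875  0.024 ]]
(16426, [322.2, 278.2], [141.7, 147.7], 178) [[ 0.5437 -0.0821  0.024 ]]
```

View pics/wr6.png

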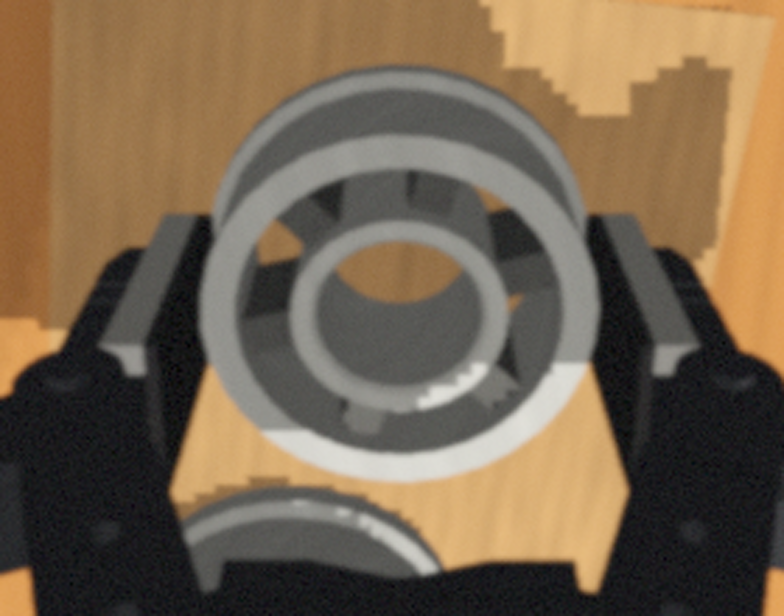

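```bash

python3 -m crank '[[[0,0,-0.01],[0,0,0],0],[[0,0,-0.025],[0,0,0],0],[[0,0,-0.035],[0,0,0],0],[[0,0,-0.035],[0,0,0],0],[[0,0,-0.015],[0,0,0],0]]' 
python3 -m crank '[[[0.015,-0.025,0],[0,0,0],0],[[0.02,-0.035,0],[0,0,0],0],[[0.02,-0.035,0],[0,0,0],0],[[0.02,-0.035,0],[0,0,0],0],[[0.02,-0.035,0],[0,0,0],0]]' >/dev/null
python3 -m crank '[[[0.016,-0.03,0],[0,0,0],0],[[0.008,-0.019,0],[0,0,0],0],[[0,0,0],[0,0,0],0],[[0,0,0],[0,0,0],0],[[0,0,0],[0,0,0],0]]'
python3 - <<'E'
from h import *
s,m=st(); 
d=get_image("wrist"); save(d,"wr7")
for r in rings(d,minA=60,thr=90,box=(240,200,400,370)): print(r)
print(toward((.664,.1253,.0785)))
E
```

```text
time: 13.48
tcp_pos: [0.5447, -0.0889, 0.0995]
tool_rot: [1.0, 0.0, 0.001, 0.0]
ft_force: [0.7, 0.4, -1.7]
gripper_width: 0.0567
time: 14.72
tcp_pos: [0.6627, 0.1242, 0.0977]
tool_rot: [1.0, -0.0, 0.0, 0.0]
ft_force: [0.2, 0.6, -3.9]
gripper_width: 0.057
t 14.72 tcp [0.6627 0.1242 0.0977] ang -0.02 deg tilt 0.02 F [ 0.2  0.6 -3.9] w 57.0mm q [ 0.14  0.3   1.19 -0.    1.66  0.14]
(2448, [322.0, 290.4], [53.2, 58.5], 89)
(4498, [323.2, 294.7], [73.9, 80.9], 111)
(9205, [321.9, 290.1], [100.4, 116.7], 89)
(17582, [322.9, 272.2], [145.3, 160.4], 8)
[ 0.00122955 -0.00094873  0.01928519]
```

View pics/wr7.png

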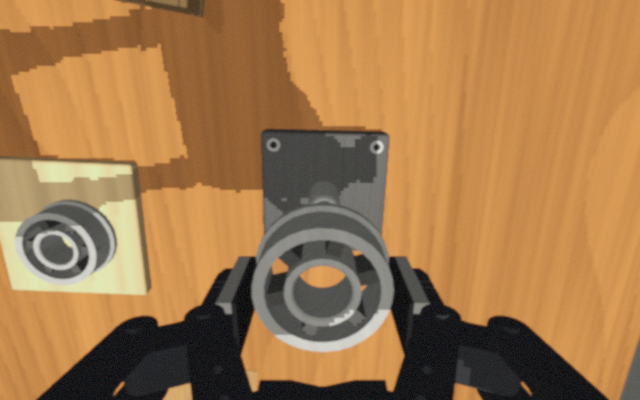

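```bash

python3 -m crank '[[[0.0012,-0.0009,0.006],[0,0,0],0],[[0,0,0.008],[0,0,0],0],[[0,0,0.006],[0,0,0],0],[[0,0,0.006],[0,0,0],0],[[0,0,0],[0,0,0],0]]' 
python3 -m crank '[[[0,0,0.008],[0,0,0],0],[[0,0,0.008],[0,0,0],0],[[0,0,0.008],[0,0,0],0],[[0,0,0.006],[0,0,0],0],[[0,0,0],[0,0,0],0]]' 
python3 -m crank '[[[0,0,0.003],[0,0,0],0],[[0,0,0.002],[0,0,0],0],[[0,0,0],[0,0,0],0]]' 
python3 - <<'E'
from h import *
s,m=st(); 
d=get_image("wrist"); save(d,"wr8",(180,130,460,350),2.8)
E
```

```text
time: 15.4
tcp_pos: [0.6636, 0.1263, 0.0704]
tool_rot: [1.0, 0.001, -0.001, 0.0]
ft_force: [0.3, -0.2, -2.6]
gripper_width: 0.0569
time: 16.02
tcp_pos: [0.6636, 0.1263, 0.0404]
tool_rot: [1.0, 0.0, -0.001, 0.0]
ft_force: [0.2, -0.2, -4.3]
gripper_width: 0.0568
time: 16.4
tcp_pos: [0.664, 0.1263, 0.0364]
tool_rot: [1.0, 0.0, -0.0, 0.0]
ft_force: [-0.8, 0.2, -2.5]
gripper_width: 0.0566
t 16.40 tcp [0.664  0.1263 0.0364] ang 0.06 deg tilt 0.01 F [-0.8  0.2 -2.5] w 56.6mm q [ 0.14  0.32  1.26 -0.    1.55  0.14]
```

View pics/wr8.png

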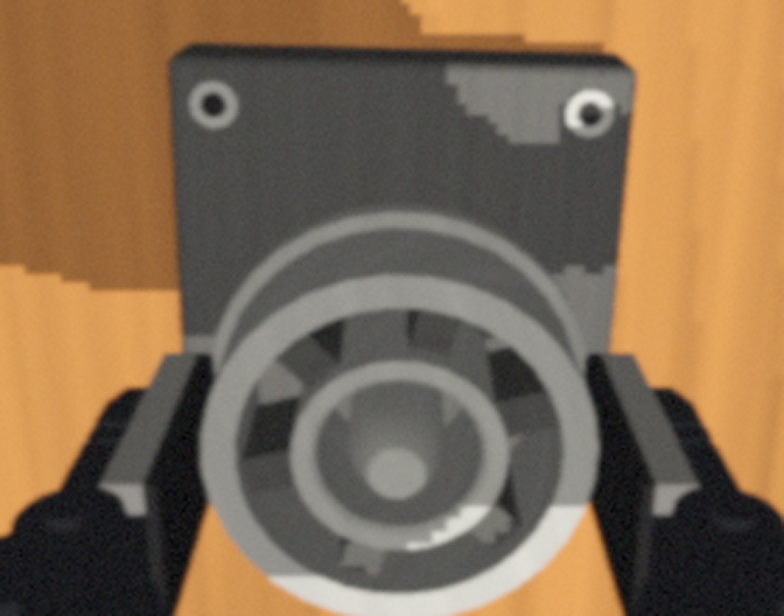

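```bash

python3 -m crank '[[[-0.0003,0.001,0],[0,0,0],0],[[0,0,0.002],[0,0,0],0],[[0,0,0.003],[0,0,0],0],[[0,0,0.003],[0,0,0],0],[[0,0,0],[0,0,0],0]]' 
python3 - <<'E'
from h import *
s,m=st(); 
d=get_image("wrist"); save(d,"wr9",(250,200,400,350),4)
E
```

```text
time: 17.08
tcp_pos: [0.6635, 0.1253, 0.0278]
tool_rot: [1.0, 0.001, -0.001, 0.0]
ft_force: [1.0, -0.5, -3.1]
gripper_width: 0.057
t 17.07 tcp [0.6635 0.1253 0.0278] ang 0.06 deg tilt 0.06 F [ 1.  -0.5 -3.1] w 57.0mm q [0.14 0.33 1.28 0.   1.54 0.14]
```

View pics/wr9.png

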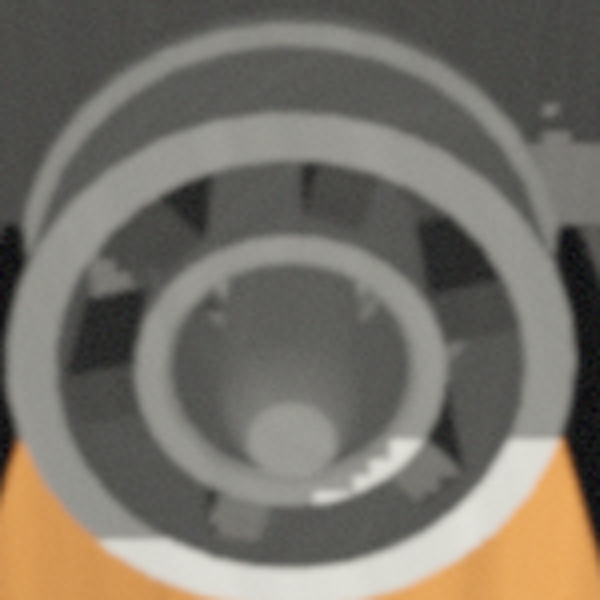

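```bash

python3 -m crank '[[[0,0,0.002],[0,0,0],0],[[0,0,0.003],[0,0,0],0],[[0,0,0.003],[0,0,0],0]]' 
python3 -m crank '[[[0,0,0.004],[0,0,0],0],[[0,0,0.004],[0,0,0],0],[[0,0,0.004],[0,0,0],0]]' 
python3 -m crank '[[[0,0,0.003],[0,0,0],0],[[0,0,0.002],[0,0,0],0],[[0,0,0],[0,0,0],0]]' 
```

```text
time: 17.5
tcp_pos: [0.6637, 0.1253, 0.0202]
tool_rot: [1.0, 0.0, -0.0, 0.0]
ft_force: [-0.1, -0.2, -3.4]
gripper_width: 0.0569
time: 17.88
tcp_pos: [0.6637, 0.1253, 0.0081]
tool_rot: [1.0, 0.0, -0.0, 0.0]
ft_force: [0.1, -1.1, -3.1]
gripper_width: 0.0572
time: 18.25
tcp_pos: [0.6637, 0.1253, 0.0033]
tool_rot: [1.0, 0.0, -0.0, 0.0]
ft_force: [-0.4, -0.3, -3.2]
gripper_width: 0.0576
```

```bash

python3 -m crank '[[[0,0,0.002],[0,0,0],0],[[0,0,0.002],[0,0,0],0],[[0,0,0],[0,0,0],0]]' 60
python3 -m crank '[[[0,0,0.0015],[0,0,0],0],[[0,0,0],[0,0,0],0],[[0,0,0],[0,0,0],0]]' 
python3 - <<'E'
from h import *
s,m=st(); 
d=get_image("wrist"); save(d,"wr10",(180,150,460,370),2.8)
E
```

```text
time: 18.62
tcp_pos: [0.6636, 0.1253, -0.0008]
tool_rot: [1.0, 0.001, -0.0, 0.0]
ft_force: [-1.6, -0.4, -3.6]
gripper_width: 0.0568
time: 19.0
tcp_pos: [0.6638, 0.1253, -0.0021]
tool_rot: [1.0, 0.0, -0.0, -0.0]
ft_force: [0.1, -0.1, -3.2]
gripper_width: 0.057
t 19.00 tcp [ 0.6638  0.1253 -0.0021] ang 0.06 deg tilt 0.01 F [ 0.1 -0.1 -3.2] w 57.0mm q [0.14 0.34 1.31 0.   1.49 0.14]
```

View pics/wr10.png

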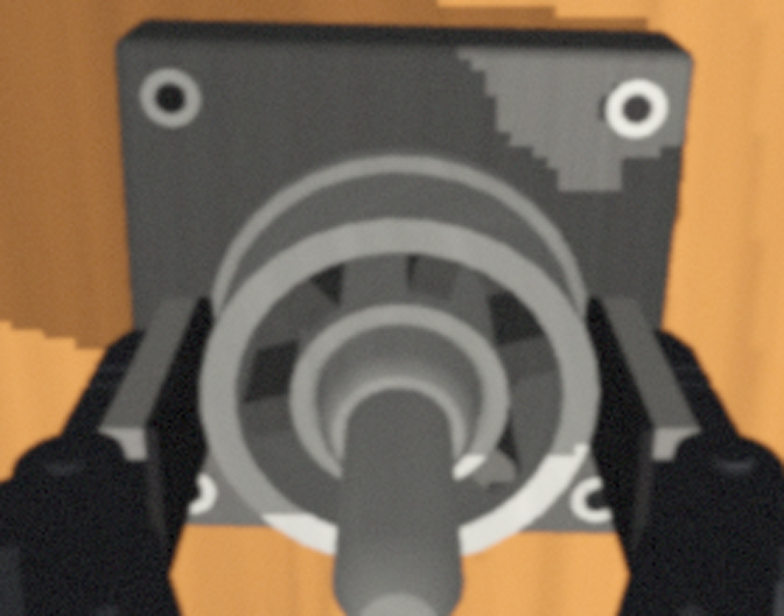

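```bash

python3 -m crank '[[[0,0,0.001],[0,0,0],0],[[0,0,0],[0,0,0],0]]'
python3 -m crank '[[[0,0,0.001],[0,0,0],0],[[0,0,0],[0,0,0],0],[[0,0,0],[0,0,0],0]]' 
```

```text
time: 19.3
tcp_pos: [0.6637, 0.1254, -0.0031]
tool_rot: [1.0, 0.001, -0.0, 0.0]
ft_force: [0.1, 0.4, -4.1]
gripper_width: 0.0566
time: 19.68
tcp_pos: [0.6639, 0.1253, -0.0034]
tool_rot: [1.0, 0.0, 0.0, -0.0]
ft_force: [-3.1, -0.1, 2.0]
gripper_width: 0.0572
```

```bash

python3 -m crank '[[[0,0,-0.008],[0,0,0],0],[[0,0,-0.02],[0,0,0],0],[[0,0,-0.03],[0,0,0],0],[[0,0,-0.03],[0,0,0],0],[[0,0,-0.012],[0,0,0],0]]' 
python3 -m crank '[[[-0.025,0.01,0],[0,0,0],0],[[-0.04,0.02,0],[0,0,0],0],[[-0.04,0.02,0],[0,0,0],0],[[-0.04,0.02,0],[0,0,0],0],[[-0.027,0.01,0],[0,0,0],0]]' 
python3 -m crank '[[[-0.015,0.005,0],[0,0,0],0],[[0,0,0],[0,0,0],0],[[0,0,0],[0,0,0],0],[[0,0,0],[0,0,0],0],[[0,0,0],[0,0,0],0]]' 
python3 - <<'E'
from h import *
s,m=st(); 
d=get_image("wrist"); save(d,"wr11")
for r in rings(d,minA=60,thr=90): print(r,ray(d,r[1],.036).round(4))
E
```

```text
time: 20.3
tcp_pos: [0.6653, 0.1254, 0.1003]
tool_rot: [1.0, 0.0, 0.003, -0.0]
ft_force: [0.1, -0.3, -3.2]
gripper_width: 0.0566
time: 20.92
tcp_pos: [0.4901, 0.0442, 0.0958]
tool_rot: [1.0, 0.0, -0.0, 0.0]
ft_force: [0.6, -0.5, -3.5]
gripper_width: 0.057
time: 21.55
tcp_pos: [0.4771, 0.0403, 0.0957]
tool_rot: [1.0, 0.001, -0.0, -0.0]
ft_force: [-1.4, 0.1, -3.1]
gripper_width: 0.0565
t 21.55 tcp [0.4771 0.0403 0.0957] ang 0.07 deg tilt 0.03 F [-1.4  0.1 -3.1] w 56.5mm q [ 0.01 -0.23  1.73  0.    1.64  0.01]
(2514, [322.1, 290.7], [53.7, 59.7], 89) [[ 0.4762 -0.0252  0.036 ]]
(4380, [323.2, 294.6], [72.6, 80.3], 108) [[ 0.477  -0.0285  0.036 ]]
(9353, [322.0, 290.2], [101.4, 117.4], 88) [[ 0.4761 -0.0248  0.036 ]]
(16310, [322.2, 278.5], [140.9, 147.4], 178) [[ 0.4763 -0.0151  0.036 ]]
(1132, [314.8, 130.2], [37.4, 38.6], 172) [[0.4714 0.0914 0.036 ]]
(6372, [315.8, 127.7], [88.5, 91.6], 5) [[0.4721 0.093  0.036 ]]
```

View pics/wr11.png

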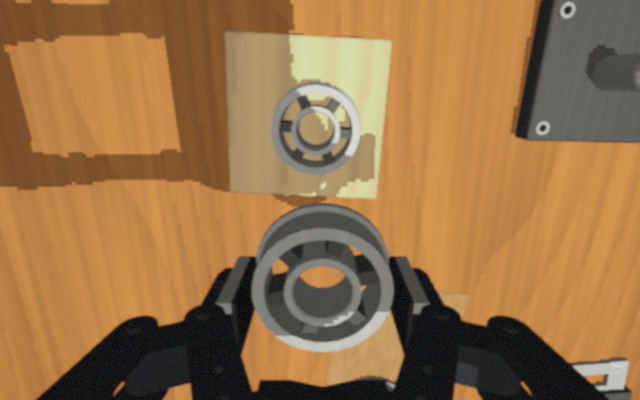

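```bash

python3 -m crank '[[[-0.0024,-0.015,0],[0,0,0],0],[[-0.0024,-0.022,0],[0,0,0],0],[[0,-0.0127,0],[0,0,0],0],[[0,0,0],[0,0,0],0],[[0,0,0.015],[0,0,0],0]]' 
python3 -m crank '[[[0,0,0.025],[0,0,0],0],[[0,0,0.02],[0,0,0],0],[[0,0,0.01],[0,0,0],0],[[0,0,0],[0,0,0],0],[[0,0,0],[0,0,0],0]]' 
python3 - <<'E'
from h import *
s,m=st(); 
d=get_image("wrist"); save(d,"wr12",(180,100,460,370),2.5)
print(toward((.4723,.09,.0146)))
E
```

```text
time: 22.22
tcp_pos: [0.473, 0.0898, 0.0818]
tool_rot: [1.0, 0.001, 0.001, 0.0]
ft_force: [-0.3, -1.2, -3.1]
gripper_width: 0.057
time: 22.85
tcp_pos: [0.4727, 0.0898, 0.0269]
tool_rot: [1.0, 0.0, 0.001, -0.0]
ft_force: [0.0, 0.0, -3.9]
gripper_width: 0.0571
t 22.85 tcp [0.4727 0.0898 0.0269] ang 0.05 deg tilt 0.09 F [ 0.   0.  -3.9] w 57.1mm q [ 0.12 -0.2   1.82 -0.    1.51  0.12]
[-4.99898103e-04 -9.07469140e-05  1.25023862e-02]
```

View pics/wr12.png

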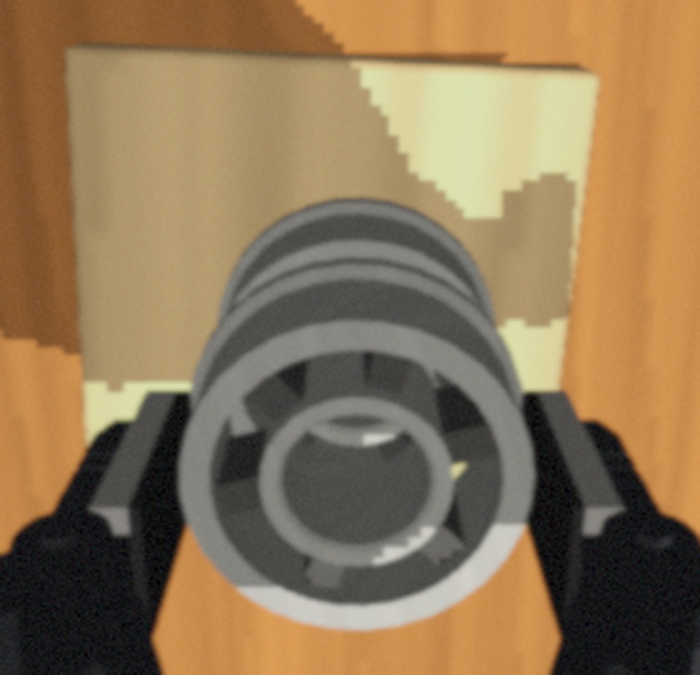

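```bash

python3 -m crank '[[[0,0,0.006],[0,0,0],0],[[0,0,0.004],[0,0,0],0],[[0,0,0.001],[0,0,0],0],[[0,0,0.001],[0,0,0],0],[[0,0,0],[0,0,0],0]]' 
python3 -m crank '[[[0,0,0.0008],[0,0,0],0],[[0,0,0],[0,0,0],0],[[0,0,0],[0,0,0],0]]' 
python3 - <<'E'
from h import *
s,m=st(); 
d=get_image("wrist"); save(d,"wr13",(180,100,460,370),2.5)
E
```

```text
time: 23.52
tcp_pos: [0.4721, 0.0899, 0.0145]
tool_rot: [1.0, 0.001, 0.0, -0.0]
ft_force: [-3.3, -0.7, 1.4]
gripper_width: 0.057
time: 23.9
tcp_pos: [0.4721, 0.0899, 0.0145]
tool_rot: [1.0, 0.001, 0.0, -0.0]
ft_force: [-6.2, -0.8, 7.8]
gripper_width: 0.0571
t 23.90 tcp [0.4721 0.0899 0.0145] ang 0.06 deg tilt 0.03 F [-6.2 -0.8  7.8] w 57.1mm q [ 0.12 -0.19  1.84  0.    1.49  0.12]
```

View pics/wr13.png

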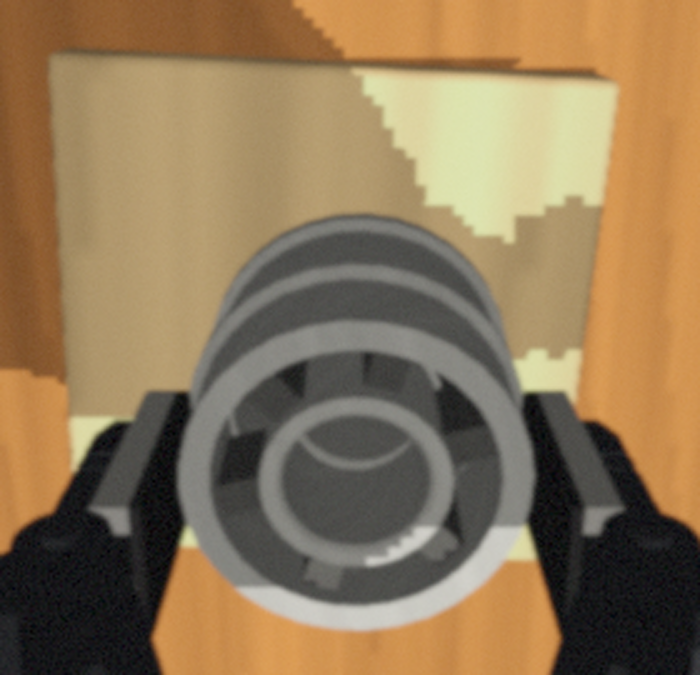

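```bash

python3 -m crank '[[[0,0,0],[0,0,0],75],[[0,0,0],[0,0,0],90],[[0,0,0],[0,0,0],90],[[0,0,0],[0,0,0],90]]' 
python3 -m crank '[[[0,0,-0.01],[0,0,0],90],[[0,0,-0.03],[0,0,0],90],[[0,0,-0.035],[0,0,0],90],[[0.005,0.03,-0.02],[0,0,0],90],[[0.005,0.03,0],[0,0,0],90]]' 
python3 -m crank '[[[0,0,0],[0,0,0],90],[[0,0,0],[0,0,0],90],[[0,0,0],[0,0,0],90],[[0,0,0],[0,0,0],90]]' 
python3 - <<'E'
from h import *
s,m=st(); 
d=get_image("wrist"); save(d,"wr14")
for r in rings(d,minA=60,thr=90): print(r,ray(d,r[1],.06).round(4))
E
```

```text
time: 24.45
tcp_pos: [0.4721, 0.0898, 0.0131]
tool_rot: [1.0, 0.001, 0.0, 0.0]
ft_force: [0.1, 1.4, 0.3]
gripper_width: 0.0768
time: 25.08
tcp_pos: [0.4836, 0.0294, 0.1117]
tool_rot: [1.0, 0.001, 0.003, 0.0]
ft_force: [1.0, 0.8, -0.4]
gripper_width: 0.0767
time: 25.58
tcp_pos: [0.4819, 0.0305, 0.108]
tool_rot: [1.0, 0.001, -0.0, -0.0]
ft_force: [0.3, 0.9, 0.1]
gripper_width: 0.0769
t 25.57 tcp [0.4819 0.0305 0.108 ] ang 0.12 deg tilt 0.02 F [0.3 0.9 0.1] w 76.9mm q [-0.01 -0.23  1.7   0.    1.66 -0.01]
(1316, [305.9, 118.4], [40.2, 41.8], 169) [[0.4712 0.09   0.06  ]]
(7228, [307.1, 115.6], [94.2, 97.7], 9) [[0.4719 0.0916 0.06  ]]
```

View pics/wr14.png

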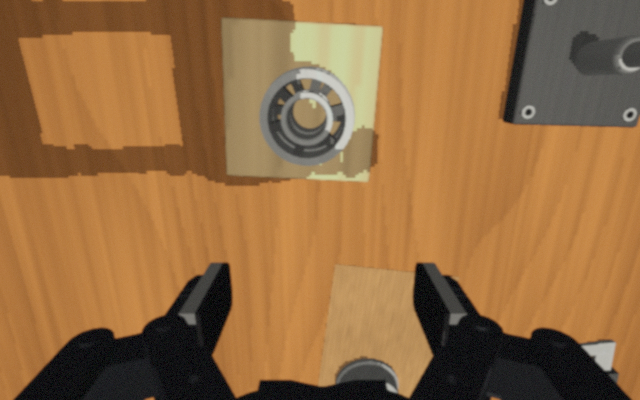

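```bash

python3 -m crank '[[[0.0075,0.03,0],[0,0,0],90],[[0.009,0.042,0],[0,0,0],90],[[0.009,0.042,0],[0,0,0],90],[[0.009,0.042,0],[0,0,0],90],[[0.009,0.0435,0.02],[0,0,0],90]]' >/dev/null
python3 -m crank '[[[0,0,0.035],[0,0,0],90],[[0,0,0.03],[0,0,0],90],[[0,0,0.02],[0,0,0],90],[[0,0,0.01],[0,0,0],90],[[0,0,0],[0,0,0],90]]' 
python3 -m crank '[[[0,0,0],[0,0,0],90],[[0,0,0],[0,0,0],90]]' 
python3 - <<'E'
from h import *
s,m=st(); 
d=get_image("wrist"); save(d,"w2a")
for r in rings(d,minA=60,thr=90): print(r,ray(d,r[1],.024).round(4))
E
```

```text
time: 26.88
tcp_pos: [0.5258, -0.1693, -0.0069]
tool_rot: [1.0, 0.001, -0.0, -0.0]
ft_force: [0.4, -0.2, 0.1]
gripper_width: 0.0767
time: 27.12
tcp_pos: [0.5266, -0.1698, -0.0055]
tool_rot: [1.0, 0.001, 0.001, 0.0]
ft_force: [-0.9, 0.1, 0.4]
gripper_width: 0.0772
t 27.12 tcp [ 0.5266 -0.1698 -0.0055] ang 0.06 deg tilt 0.13 F [-0.9  0.1  0.4] w 77.2mm q [-0.37  0.03  1.67 -0.    1.44 -0.37]
(1198, [319.6, 269.1], [37.6, 40.7], 88) [[ 0.5244 -0.168   0.024 ]]
(3774, [321.0, 272.1], [67.0, 74.9], 112) [[ 0.525  -0.1695  0.024 ]]
(7692, [319.4, 268.3], [92.9, 105.4], 88) [[ 0.5243 -0.1676  0.024 ]]
```

View pics/w2a.png

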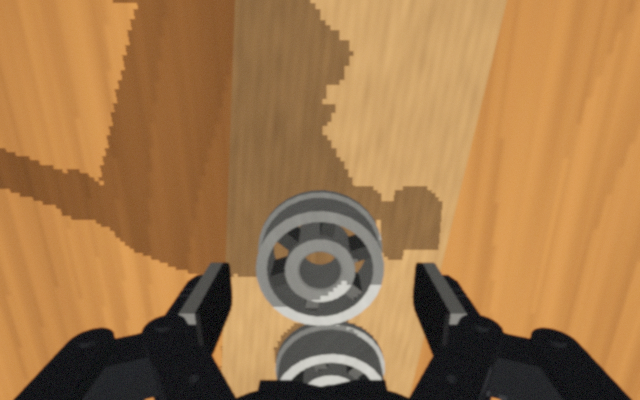

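```bash

python3 -m crank '[[[-0.001,-0.0009,0.007],[0,0,0],90],[[0,0,0.005],[0,0,0],90],[[0,0,0.0025],[0,0,0],90],[[0,0,0],[0,0,0],75],[[0,0,0],[0,0,0],60]]' 
python3 -m crank '[[[0,0,0],[0,0,0],30],[[0,0,0],[0,0,0],0],[[0,0,0],[0,0,0],0],[[0,0,0],[0,0,0],0]]' 60
python3 - <<'E'
from h import *
s,m=st(); 
d=get_image("wrist"); 
for r in rings(d,minA=60,thr=90): print(r,ray(d,r[1],.024).round(4))
E
```

```text
time: 27.8
tcp_pos: [0.5252, -0.1688, -0.0206]
tool_rot: [1.0, 0.0, 0.001, 0.0]
ft_force: [-0.9, -0.0, 3.4]
gripper_width: 0.0571
time: 28.3
tcp_pos: [0.5253, -0.1688, -0.0206]
tool_rot: [1.0, 0.001, 0.001, 0.0]
ft_force: [-0.4, 1.0, 5.8]
gripper_width: 0.0569
t 28.30 tcp [ 0.5253 -0.1688 -0.0206] ang 0.06 deg tilt 0.07 F [-0.4  1.   5.8] w 56.9mm q [-0.37  0.04  1.69  0.    1.41 -0.37]
(1358, [321.9, 290.0], [39.5, 43.6], 89) [[ 0.5242 -0.168   0.024 ]]
(4498, [323.6, 293.5], [72.7, 82.3], 112) [[ 0.5248 -0.1696  0.024 ]]
(9026, [322.0, 289.2], [99.6, 115.4], 88) [[ 0.5242 -0.1676  0.024 ]]
```

```bash

python3 -m crank '[[[0,0,-0.008],[0,0,0],0],[[0,0,-0.025],[0,0,0],0],[[0,0,-0.035],[0,0,0],0],[[0,0,-0.035],[0,0,0],0],[[0.005,-0.0142,-0.017],[0,0,0],0]]' 
python3 -m crank '[[[0.0175,-0.035,0],[0,0,0],0],[[0.02,-0.045,0],[0,0,0],0],[[0.02,-0.045,0],[0,0,0],0],[[0.02,-0.045,0],[0,0,0],0],[[0.02,-0.045,0],[0,0,0],0]]' >/dev/null
python3 -m crank '[[[0.02,-0.035,0],[0,0,0],0],[[0.011,-0.02,0],[0,0,0],0],[[0.005,-0.01,0],[0,0,0],0],[[0,0,0],[0,0,0],0],[[0,0,0],[0,0,0],0]]'
python3 -m crank '[[[0,0,0],[0,0,0],0],[[0,0,0],[0,0,0],0]]'
python3 - <<'E'
from h import *
s,m=st(); print(toward((.6638,.1254,.0744)))
d=get_image("wrist"); 
for r in rings(d,minA=60,thr=90): print(r)
E
```

```text
time: 28.98
tcp_pos: [0.53, -0.1549, 0.1002]
tool_rot: [1.0, -0.0, 0.001, 0.0]
ft_force: [0.3, 0.6, -2.6]
gripper_width: 0.0571
time: 30.22
tcp_pos: [0.6626, 0.1248, 0.0983]
tool_rot: [1.0, 0.0, -0.0, 0.0]
ft_force: [0.3, 0.1, -3.5]
gripper_width: 0.0575
time: 30.48
tcp_pos: [0.6629, 0.1249, 0.099]
tool_rot: [1.0, 0.0, 0.0, 0.0]
ft_force: [-0.3, 0.4, -2.9]
gripper_width: 0.057
t 30.48 tcp [0.6629 0.1249 0.099 ] ang 0.00 deg tilt 0.02 F [-0.3  0.4 -2.9] w 57.0mm q [ 0.14  0.3   1.19 -0.    1.66  0.14]
[ 0.00084222 -0.00049168  0.02460132]
(1414, [322.2, 289.9], [40.8, 43.9], 85)
(4431, [323.2, 293.5], [73.2, 80.2], 112)
(696, [32.0, 268.8], [25.3, 35.4], 106)
(9068, [321.8, 289.2], [99.7, 115.8], 90)
(7680, [57.1, 251.4], [86.6, 120.5], 60)
(150, [272.8, 145.2], [13.7, 14.2], 127)
```

```bash

python3 -m crank '[[[0.0008,-0.0005,0.008],[0,0,0],0],[[0,0,0.01],[0,0,0],0],[[0,0,0.006],[0,0,0],0],[[0,0,0],[0,0,0],0],[[0,0,0],[0,0,0],0]]' 
python3 -m crank '[[[0,0,0.005],[0,0,0],0],[[0,0,0.005],[0,0,0],0],[[0,0,0.004],[0,0,0],0],[[0,0,0.003],[0,0,0],0],[[0,0,0],[0,0,0],0]]' 
python3 -m crank '[[[0,0,0],[0,0,0],0]]'
python3 - <<'E'
from h import *
s,m=st(); d=get_image("wrist"); save(d,"w2b",(250,200,400,350),4)
E
```

```text
time: 31.15
tcp_pos: [0.6639, 0.1262, 0.0749]
tool_rot: [1.0, 0.001, 0.0, -0.0]
ft_force: [-0.1, -0.5, -4.8]
gripper_width: 0.0573
time: 31.78
tcp_pos: [0.6635, 0.1261, 0.0571]
tool_rot: [1.0, 0.0, -0.0, 0.0]
ft_force: [0.9, 0.1, -4.1]
gripper_width: 0.057
time: 31.9
tcp_pos: [0.6639, 0.1261, 0.0579]
tool_rot: [1.0, 0.0, 0.0, 0.0]
ft_force: [0.1, -0.8, -3.2]
gripper_width: 0.057
t 31.90 tcp [0.6639 0.1261 0.0579] ang 0.06 deg tilt 0.02 F [ 0.1 -0.8 -3.2] w 57.0mm q [ 0.14  0.31  1.24 -0.    1.59  0.14]
```

View pics/w2b.png

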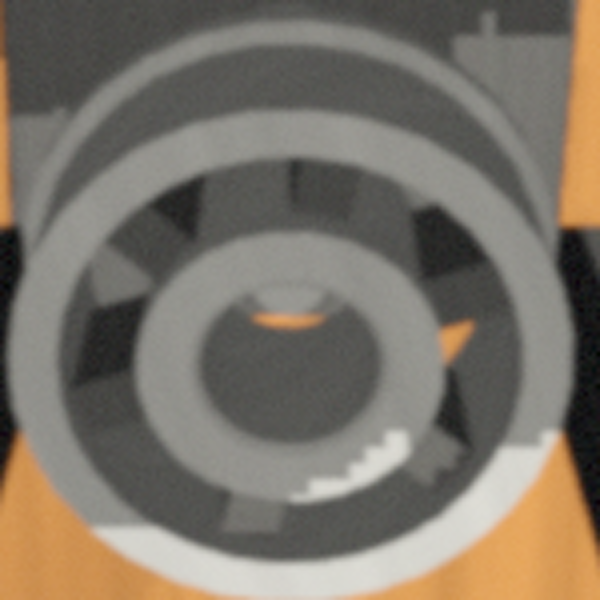

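```bash

python3 -m crank '[[[0,0.0007,0.003],[0,0,0],0],[[0,0,0.006],[0,0,0],0],[[0,0,0.006],[0,0,0],0],[[0,0,0.005],[0,0,0],0],[[0,0,0],[0,0,0],0]]' 
python3 -m crank '[[[0,0,0.002],[0,0,0],0],[[0,0,0],[0,0,0],0],[[0,0,0],[0,0,0],0]]'
python3 - <<'E'
from h import *
s,m=st(); d=get_image("wrist"); save(d,"w2c",(250,200,400,350),4)
E
```

```text
time: 32.58
tcp_pos: [0.6633, 0.1254, 0.0367]
tool_rot: [1.0, 0.001, -0.001, 0.0]
ft_force: [-0.1, -0.6, -2.9]
gripper_width: 0.0575
time: 32.95
tcp_pos: [0.6639, 0.1255, 0.0359]
tool_rot: [1.0, 0.001, 0.0, 0.0]
ft_force: [-0.0, 0.8, -3.1]
gripper_width: 0.0573
t 32.95 tcp [0.6639 0.1255 0.0359] ang 0.06 deg tilt 0.02 F [-0.   0.8 -3.1] w 57.3mm q [ 0.14  0.32  1.27 -0.    1.55  0.14]
```

View pics/w2c.png

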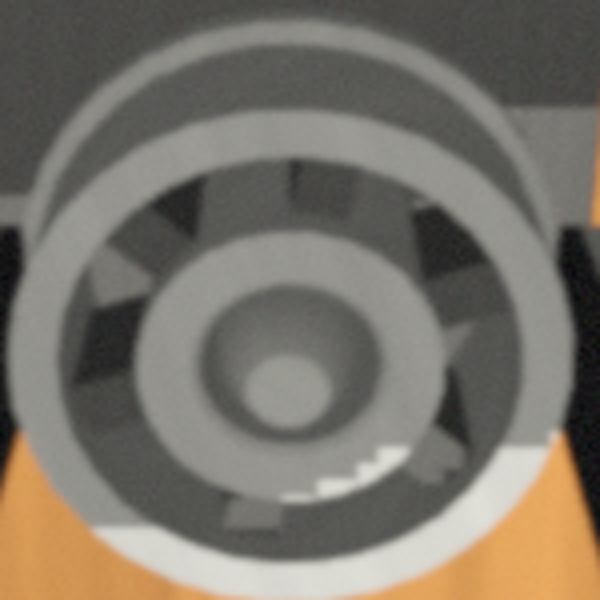

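```bash

python3 -m crank '[[[0,0,0.0015],[0,0,0],0],[[0,0,0.001],[0,0,0],0],[[0,0,0],[0,0,0],0]]'
python3 -m crank '[[[0,0,0.001],[0,0,0],0],[[0,0,0],[0,0,0],0]]'
python3 -m crank '[[[0,0,0.001],[0,0,0],0],[[0,0,0],[0,0,0],0]]'
```

```text
time: 33.38
tcp_pos: [0.6637, 0.1254, 0.0329]
tool_rot: [1.0, 0.0, -0.0, 0.0]
ft_force: [-0.5, -0.4, -3.2]
gripper_width: 0.0573
time: 33.62
tcp_pos: [0.6639, 0.1254, 0.0323]
tool_rot: [1.0, 0.0, 0.0, -0.0]
ft_force: [0.1, 1.1, -3.1]
gripper_width: 0.057
time: 33.88
tcp_pos: [0.664, 0.1254, 0.0319]
tool_rot: [1.0, 0.0, 0.0, -0.0]
ft_force: [-0.8, -0.1, 0.7]
gripper_width: 0.0574
```

```bash

python3 -m crank '[[[0,0,0.001],[0,0,0],0],[[0,0,0],[0,0,0],0],[[0,0,0],[0,0,0],0]]'
python3 -m crank '[[[0,0,0.0007],[0,0,0],0],[[0,0,0],[0,0,0],0],[[0,0,0],[0,0,0],0]]'
python3 - <<'E'
from h import *
s,m=st(); d=get_image("wrist"); save(d,"w2d",(250,200,400,350),4)
E
```

```text
time: 34.25
tcp_pos: [0.6641, 0.1253, 0.0315]
tool_rot: [1.0, 0.0, 0.001, 0.0]
ft_force: [-2.6, -2.0, 5.7]
gripper_width: 0.0571
time: 34.62
tcp_pos: [0.6642, 0.1254, 0.0313]
tool_rot: [1.0, 0.0, 0.001, -0.0]
ft_force: [-4.5, -1.2, 6.8]
gripper_width: 0.0567
t 34.62 tcp [0.6642 0.1254 0.0313] ang 0.06 deg tilt 0.09 F [-4.5 -1.2  6.8] w 56.7mm q [ 0.14  0.32  1.27 -0.    1.54  0.14]
```

View pics/w2d.png

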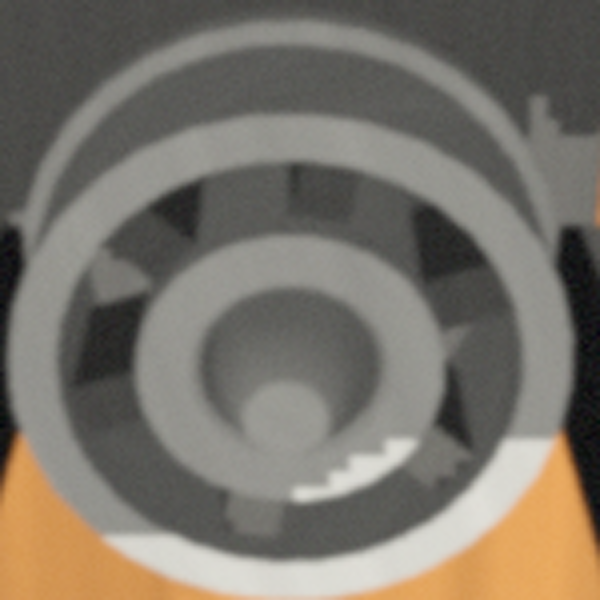

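```bash

python3 -m crank '[[[0,0,-0.006],[0,0,0],0],[[0,0,-0.02],[0,0,0],0],[[0,0,-0.035],[0,0,0],0],[[0,0,-0.035],[0,0,0],0],[[0,0,-0.025],[0,0,0],0]]' 
python3 -m crank '[[[-0.025,-0.02,0],[0,0,0],0],[[-0.035,-0.03,0],[0,0,0],0],[[-0.035,-0.03,0],[0,0,0],0],[[-0.025,-0.03,0],[0,0,0],0],[[-0.014,-0.015,0],[0,0,0],0]]' 
python3 -m crank '[[[0,0,0],[0,0,0],0],[[0,0,0],[0,0,0],0],[[0,0,0],[0,0,0],0],[[0,0,0],[0,0,0],0]]' 
python3 - <<'E'
from h import *
s,m=st(); 
d=get_image("wrist"); save(d,"w2e"); 
E
```

```text
time: 35.3
tcp_pos: [0.6644, 0.1256, 0.1536]
tool_rot: [1.0, 0.001, 0.001, -0.0]
ft_force: [-0.1, -0.6, -3.9]
gripper_width: 0.0571
time: 35.92
tcp_pos: [0.5286, 0.2518, 0.1516]
tool_rot: [1.0, 0.001, 0.001, -0.0]
ft_force: [0.4, -0.9, -3.4]
gripper_width: 0.0569
time: 36.42
tcp_pos: [0.5301, 0.2496, 0.1503]
tool_rot: [1.0, -0.0, -0.0, 0.0]
ft_force: [-0.0, 0.4, -4.4]
gripper_width: 0.0573
t 36.42 tcp [0.5301 0.2496 0.1503] ang -0.01 deg tilt 0.03 F [-0.   0.4 -4.4] w 57.3mm q [ 0.38  0.05  1.37 -0.    1.72  0.38]
```

View pics/w2e.png

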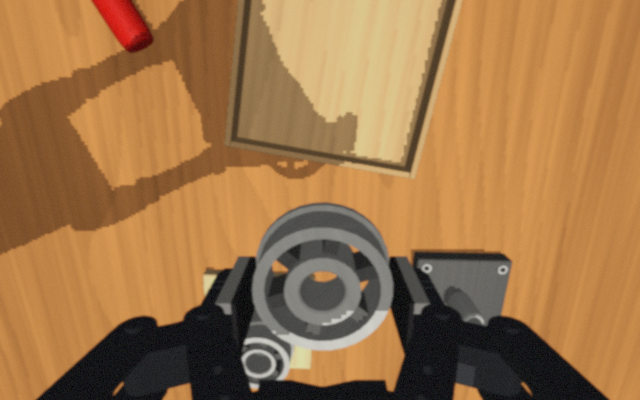

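```bash

python3 - <<'E'
from h import *
d=get_image("wrist"); s,m=st(); save(d,"w2f",(210,0,470,190),3)
L=ray(d,(230,144),.03)[0]; R=ray(d,(413,177),.03)[0]
e=(R-L)[:2]; print(L,R,np.linalg.norm(e)); e/=np.linalg.norm(e); n=np.array([-e[1],e[0]]); c=(L+R)[:2]/2+.08*n; print("centre",c,"e",e,"n",n)
E
```

```text
t 36.52 tcp [0.53   0.2498 0.1503] ang 0.01 deg tilt 0.02 F [ 1.6  0.1 -2.8] w 57.2mm q [ 0.38  0.05  1.37 -0.    1.72  0.38]
[0.45435516 0.28228009 0.03      ] [0.604956   0.25470407 0.03      ] 0.15310470019532643
centre [0.54406455 0.34718377] e [ 0.98364608 -0.18011217] n [0.18011217 0.98364608]
```

View pics/w2f.png

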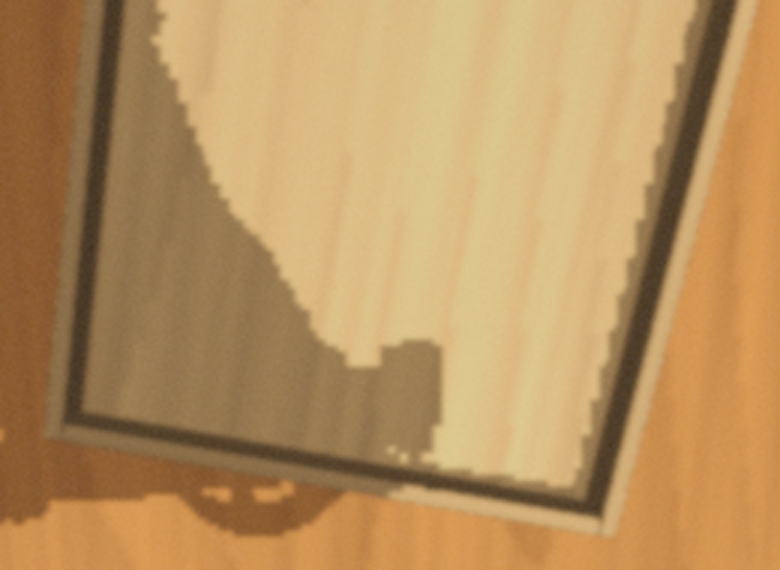

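```bash

python3 - <<'E'
from h import *
d=get_image("top"); save(d,"tp2",(150,110,350,260),4)
E
```

```text
(no output)
```

View pics/tp2.png

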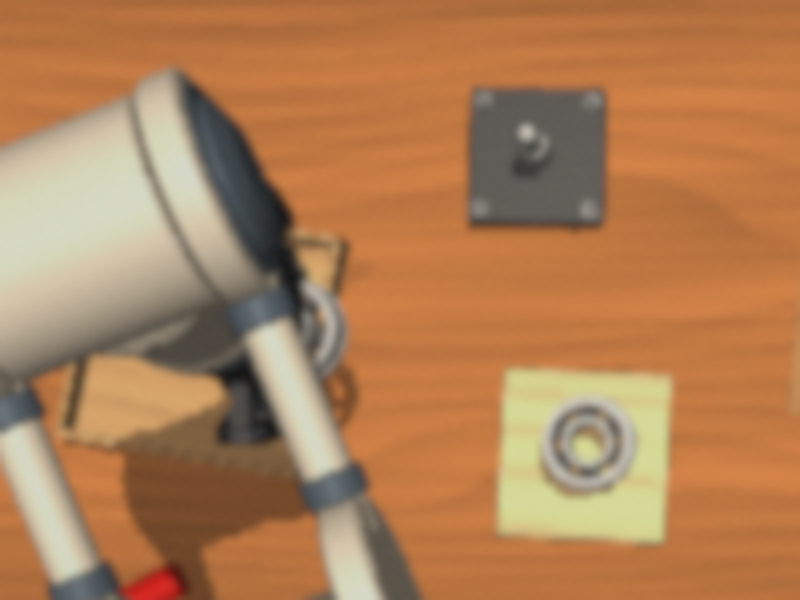

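```bash

python3 -m crank '[[[0.003,-0.025,0],[0,0,0],0],[[0.004,-0.037,0],[0,0,0],0],[[0,0,0.03],[0,0,0],0],[[0,0,0.04],[0,0,0],0],[[0,0,0.03],[0,0,0],0]]' 
python3 -m crank '[[[0,0,0.02],[0,0,0],0],[[0,0,0.01],[0,0,0],0],[[0,0,0],[0,0,0],0],[[0,0,0],[0,0,0],0]]' 
python3 - <<'E'
from h import *
s,m=st(); d=get_image("wrist"); save(d,"w2g")
E
```

```text
time: 37.2
tcp_pos: [0.536, 0.3121, 0.0483]
tool_rot: [1.0, 0.001, -0.001, 0.0]
ft_force: [-0.6, 0.1, -3.9]
gripper_width: 0.0569
time: 37.7
tcp_pos: [0.5375, 0.3128, 0.0222]
tool_rot: [1.0, 0.0, 0.001, -0.001]
ft_force: [-0.2, 0.4, -3.2]
gripper_width: 0.0573
t 37.70 tcp [0.5375 0.3128 0.0222] ang 0.06 deg tilt 0.15 F [-0.2  0.4 -3.2] w 57.3mm q [ 0.47  0.19  1.45 -0.    1.5   0.47]
```

View pics/w2g.png

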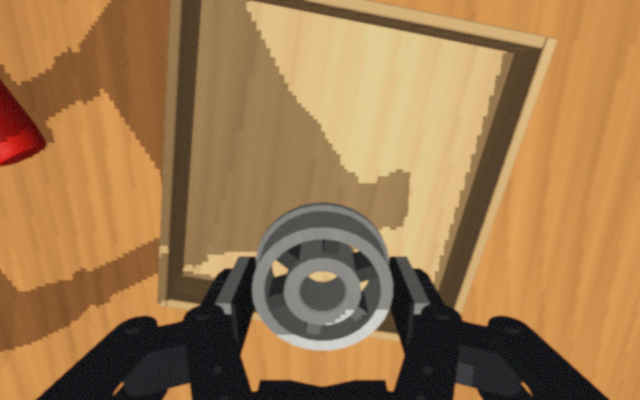

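```bash

python3 -m crank '[[[0,-0.004,0.012],[0,0,0],0],[[0,0,0.012],[0,0,0],0],[[0,0,0.008],[0,0,0],0],[[0,0,0.003],[0,0,0],0],[[0,0,0],[0,0,0],0]]' 
python3 -m crank '[[[0,0,0.0015],[0,0,0],0],[[0,0,0.0015],[0,0,0],0],[[0,0,0],[0,0,0],0]]' 
```

```text
time: 38.38
tcp_pos: [0.5367, 0.3163, -0.0146]
tool_rot: [1.0, 0.0, 0.0, 0.0]
ft_force: [0.2, 0.5, -4.3]
gripper_width: 0.057
time: 38.75
tcp_pos: [0.5371, 0.3165, -0.0156]
tool_rot: [1.0, 0.0, 0.001, -0.0]
ft_force: [-3.7, -1.9, 4.9]
gripper_width: 0.0569
```

```bash

python3 -m crank '[[[0,0,0],[0,0,0],75],[[0,0,0],[0,0,0],90],[[0,0,0],[0,0,0],90],[[0,0,-0.015],[0,0,0],90],[[0,0,-0.035],[0,0,0],90]]' 
python3 -m crank '[[[0,0,-0.045],[0,0,0],90],[[0,0.02,-0.02],[0,0,0],90],[[0,0.04,0],[0,0,0],90],[[0,0,0],[0,0,0],90],[[0,0,0],[0,0,0],90]]' 
python3 - <<'E'
from h import *
s,m=st(); d=get_image("wrist"); save(d,"w2h")
for r in rings(d,minA=60,thr=90): print(r,ray(d,r[1],.029).round(4))
E
```

```text
time: 39.38
tcp_pos: [0.5355, 0.3157, 0.0316]
tool_rot: [1.0, 0.0, -0.002, 0.001]
ft_force: [-0.6, -0.6, -0.0]
gripper_width: 0.0766
time: 40.0
tcp_pos: [0.5365, 0.2556, 0.097]
tool_rot: [1.0, -0.0, -0.0, 0.0]
ft_force: [0.3, -0.8, -0.0]
gripper_width: 0.0769
t 40.00 tcp [0.5365 0.2556 0.097 ] ang -0.00 deg tilt 0.04 F [ 0.3 -0.8 -0. ] w 76.9mm q [0.39 0.08 1.43 0.   1.63 0.39]
(652, [322.8, 112.9], [28.3, 29.5], 6) [[0.5359 0.3168 0.029 ]]
(6095, [323.4, 111.1], [86.2, 90.0], 176) [[0.5363 0.3179 0.029 ]]
```

View pics/w2h.png

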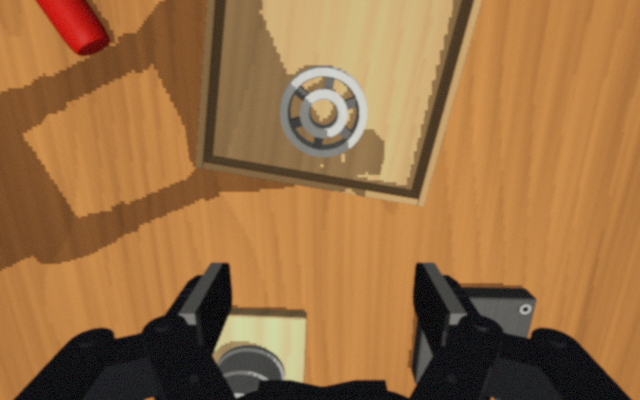

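```bash

python3 -m crank '[[[-0.001,0.04,0],[0,0,0],90],[[-0.001,0.055,0],[0,0,0],90],[[-0.001,0.055,0],[0,0,0],90],[[-0.001,0.055,0],[0,0,0],90],[[-0.001,0.055,0],[0,0,0],90]]' >/dev/null
python3 -m crank '[[[-0.001,0.055,0],[0,0,0],90],[[0,0.055,0],[0,0,0],90],[[0,0.055,0],[0,0,0],90],[[0,0.045,0],[0,0,0],90],[[0,0.026,0.01],[0,0,0],90]]'
python3 -m crank '[[[0,0,0.03],[0,0,0],90],[[0,0,0.03],[0,0,0],90],[[0,0,0.02],[0,0,0],90],[[0,0,0.01],[0,0,0],90],[[0,0,0],[0,0,0],90]]' 
python3 -m crank '[[[0,0,0],[0,0,0],90],[[0,0,0],[0,0,0],90],[[0,0,0],[0,0,0],90]]'
python3 - <<'E'
from h import *
s,m=st(); d=get_image("wrist"); save(d,"w3a")
for r in rings(d,minA=60,thr=90): print(r,ray(d,r[1],.024).round(4))
E
```

```text
time: 41.3
tcp_pos: [0.5316, -0.2417, 0.0877]
tool_rot: [1.0, 0.0, 0.0, 0.0]
ft_force: [0.4, -0.5, 0.1]
gripper_width: 0.077
time: 41.92
tcp_pos: [0.5311, -0.2394, -0.0029]
tool_rot: [1.0, 0.001, -0.0, -0.0]
ft_force: [-0.0, 0.7, 1.1]
gripper_width: 0.0765
time: 42.3
tcp_pos: [0.5315, -0.2399, -0.0017]
tool_rot: [1.0, 0.0, 0.001, 0.0]
ft_force: [0.2, -0.1, 0.0]
gripper_width: 0.077
t 42.30 tcp [ 0.5315 -0.2399 -0.0017] ang 0.06 deg tilt 0.07 F [ 0.2 -0.1  0. ] w 77.0mm q [-0.48  0.1   1.59 -0.    1.45 -0.48]
(1123, [320.3, 270.5], [36.3, 39.5], 85) [[ 0.5297 -0.2409  0.024 ]]
(12784, [320.5, 260.0], [124.0, 131.3], 179) [[ 0.5298 -0.2356  0.024 ]]
```

View pics/w3a.png

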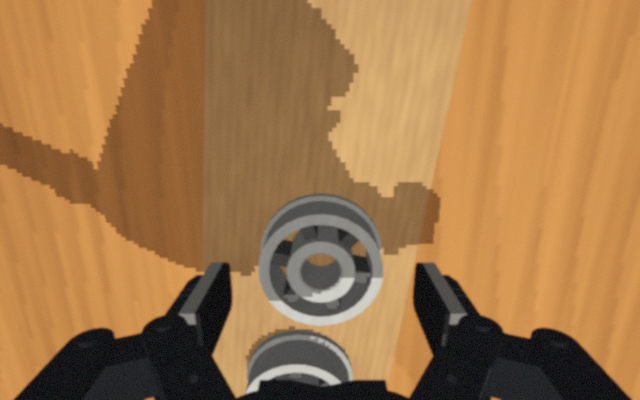

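```bash

python3 -m crank '[[[-0.0008,0.0018,0.008],[0,0,0],90],[[0,0,0.006],[0,0,0],90],[[0,0,0.003],[0,0,0],90],[[0,0,0.001],[0,0,0],75],[[0,0,0],[0,0,0],60]]' 
python3 -m crank '[[[0,0,0],[0,0,0],30],[[0,0,0],[0,0,0],0],[[0,0,0],[0,0,0],0],[[0,0,0],[0,0,0],0]]' 60
python3 - <<'E'
from h import *
s,m=st(); 
d=get_image("wrist"); 
for r in rings(d,minA=60,thr=90): print(r,ray(d,r[1],.024).round(4))
E
```

```text
time: 42.98
tcp_pos: [0.5307, -0.2416, -0.02]
tool_rot: [1.0, 0.001, 0.0, 0.0]
ft_force: [-0.4, 0.5, -3.1]
gripper_width: 0.0567
time: 43.48
tcp_pos: [0.5307, -0.2416, -0.0201]
tool_rot: [1.0, 0.001, 0.0, 0.0]
ft_force: [0.0, 1.0, 3.3]
gripper_width: 0.0565
t 43.48 tcp [ 0.5307 -0.2416 -0.0201] ang 0.06 deg tilt 0.05 F [0.  1.  3.3] w 56.5mm q [-0.49  0.12  1.6   0.    1.42 -0.49]
(1360, [322.0, 289.7], [39.6, 43.9], 90) [[ 0.5296 -0.241   0.024 ]]
(4303, [322.6, 291.9], [71.4, 77.6], 107) [[ 0.5299 -0.242   0.024 ]]
(8997, [321.9, 288.8], [99.5, 115.1], 89) [[ 0.5296 -0.2406  0.024 ]]
(16188, [322.1, 277.0], [140.4, 146.9], 178) [[ 0.5297 -0.2352  0.024 ]]
```

```bash

python3 -m crank '[[[0,0,-0.008],[0,0,0],0],[[0,0,-0.025],[0,0,0],0],[[0,0,-0.035],[0,0,0],0],[[0,0,-0.035],[0,0,0],0],[[0.005,-0.02,-0.017],[0,0,0],0]]' 
python3 -m crank '[[[0.015,-0.04,0],[0,0,0],0],[[0.017,-0.048,0],[0,0,0],0],[[0.017,-0.048,0],[0,0,0],0],[[0.017,-0.048,0],[0,0,0],0],[[0.017,-0.048,0],[0,0,0],0]]' >/dev/null
python3 -m crank '[[[0.017,-0.045,0],[0,0,0],0],[[0.015,-0.035,0],[0,0,0],0],[[0.0088,-0.023,0],[0,0,0],0],[[0.0044,-0.012,0],[0,0,0],0],[[0,0,0.01],[0,0,0],0]]'
python3 -m crank '[[[0,0,0.01],[0,0,0],0],[[0,0,0.005],[0,0,0],0],[[0,0,0],[0,0,0],0],[[0,0,0],[0,0,0],0],[[0,0,0],[0,0,0],0]]'
python3 - <<'E'
from h import *
s,m=st(); print(toward((.6639,.1256,.0349)))
d=get_image("wrist"); 
for r in rings(d,minA=60,thr=90): print(r)
E
```

```text
time: 44.15
tcp_pos: [0.5354, -0.2222, 0.1012]
tool_rot: [1.0, -0.001, 0.0, 0.001]
ft_force: [0.1, 0.3, -2.7]
gripper_width: 0.0563
time: 45.4
tcp_pos: [0.6632, 0.1266, 0.0893]
tool_rot: [1.0, 0.001, 0.0, 0.0]
ft_force: [0.8, -0.7, -3.2]
gripper_width: 0.0565
time: 46.02
tcp_pos: [0.6635, 0.1255, 0.0752]
tool_rot: [1.0, 0.0, 0.0, -0.0]
ft_force: [-0.1, 0.1, -2.3]
gripper_width: 0.0569
t 46.02 tcp [0.6635 0.1255 0.0752] ang 0.04 deg tilt 0.06 F [-0.1  0.1 -2.3] w 56.9mm q [ 0.14  0.3   1.22 -0.    1.62  0.14]
[ 3.96554919e-04 -7.48708713e-05  4.02555624e-02]
(1382, [322.0, 289.2], [40.4, 43.8], 90)
(4318, [322.7, 292.1], [71.9, 77.7], 114)
(8840, [321.5, 289.5], [98.6, 113.7], 92)
(178, [267.2, 152.2], [14.9, 15.5], 116)
```

Aligned. Down onto the pilot and to just above the step (TCP 0.035).

```bash

python3 -m crank '[[[0,0,0.005],[0,0,0],0],[[0,0,0.008],[0,0,0],0],[[0,0,0.008],[0,0,0],0],[[0,0,0.008],[0,0,0],0],[[0,0,0.006],[0,0,0],0]]' 
python3 -m crank '[[[0,0,0.003],[0,0,0],0],[[0,0,0.002],[0,0,0],0],[[0,0,0],[0,0,0],0],[[0,0,0],[0,0,0],0]]'
python3 - <<'E'
from h import *
s,m=st(); d=get_image("wrist"); save(d,"w3c",(250,200,400,350),4)
E
```

```text
time: 46.7
tcp_pos: [0.6629, 0.1256, 0.0385]
tool_rot: [1.0, 0.0, -0.0, 0.0]
ft_force: [-0.1, -0.9, -3.9]
gripper_width: 0.0564
time: 47.2
tcp_pos: [0.6634, 0.1256, 0.0348]
tool_rot: [1.0, 0.001, 0.0, -0.0]
ft_force: [-0.5, -0.0, -4.0]
gripper_width: 0.0563
t 47.20 tcp [0.6634 0.1256 0.0348] ang 0.06 deg tilt 0.03 F [-0.5 -0.  -4. ] w 56.3mm q [ 0.14  0.32  1.27 -0.    1.55  0.14]
```

View pics/w3c.png

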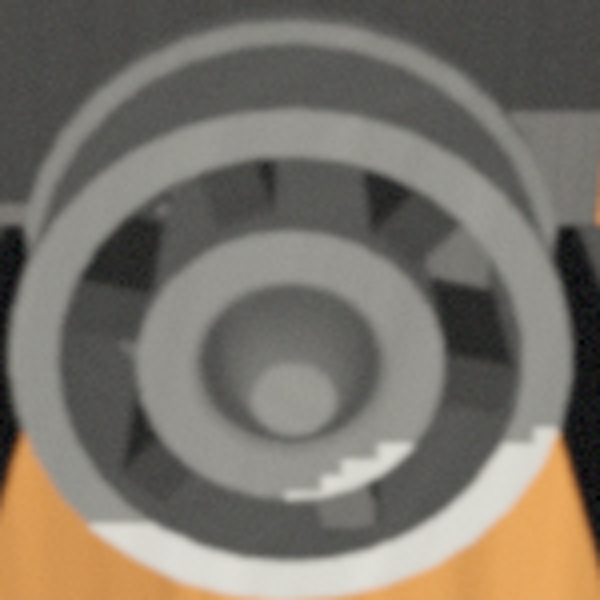

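```bash

python3 -m crank '[[[0.0002,0,0.001],[0,0,0],0],[[0,0,0.001],[0,0,0],0],[[0,0,0],[0,0,0],0]]'
python3 -m crank '[[[0,0,0.001],[0,0,0],0],[[0,0,0],[0,0,0],0]]'
python3 -m crank '[[[0,0,0.0008],[0,0,0],0],[[0,0,0],[0,0,0],0],[[0,0,0],[0,0,0],0]]'
```

```text
time: 47.62
tcp_pos: [0.6635, 0.1256, 0.0327]
tool_rot: [1.0, 0.0, 0.0, -0.0]
ft_force: [0.1, 0.6, -2.4]
gripper_width: 0.0568
time: 47.88
tcp_pos: [0.6637, 0.1256, 0.0323]
tool_rot: [1.0, 0.0, 0.001, 0.0]
ft_force: [-0.5, -1.5, 1.3]
gripper_width: 0.0565
time: 48.25
tcp_pos: [0.6638, 0.1261, 0.0313]
tool_rot: [1.0, 0.001, 0.001, -0.0]
ft_force: [0.9, 1.2, 3.7]
gripper_width: 0.0564
```

```bash

python3 -m crank '[[[0,0,0.0008],[0,0,0],0],[[0,0,0],[0,0,0],0],[[0,0,0],[0,0,0],0]]'
python3 -m crank '[[[0,0,-0.008],[0,0,0],0],[[0,0,-0.025],[0,0,0],0],[[0,0,-0.035],[0,0,0],0],[[0,0,-0.032],[0,0,0],0],[[-0.01,-0.02,-0.012],[0,0,0],0]]' 
python3 -m crank '[[[-0.03,-0.03,0],[0,0,0],0],[[-0.03,-0.03,0],[0,0,0],0],[[-0.03,-0.03,0],[0,0,0],0],[[-0.02,-0.02,0],[0,0,0],0],[[0,0,0],[0,0,0],0]]' 
python3 -m crank '[[[0,0,0],[0,0,0],0],[[0,0,0],[0,0,0],0],[[0,0,0],[0,0,0],0]]' 
python3 - <<'E'
from h import *
s,m=st(); d=get_image("wrist"); save(d,"w3e")
for r in rings(d,minA=60,thr=90): print(r,ray(d,r[1],.029).round(4))
E
```

```text
time: 48.62
tcp_pos: [0.6639, 0.1261, 0.0312]
tool_rot: [1.0, 0.001, 0.001, -0.0]
ft_force: [-1.6, 1.2, 6.9]
gripper_width: 0.0567
time: 49.25
tcp_pos: [0.654, 0.1446, 0.1433]
tool_rot: [1.0, -0.001, 0.001, 0.0]
ft_force: [0.3, -0.4, -3.6]
gripper_width: 0.0565
time: 49.88
tcp_pos: [0.5406, 0.2576, 0.1403]
tool_rot: [1.0, 0.002, -0.002, 0.0]
ft_force: [0.9, -0.0, -3.2]
gripper_width: 0.0566
time: 50.25
tcp_pos: [0.5436, 0.2549, 0.1415]
tool_rot: [1.0, -0.0, -0.0, 0.0]
ft_force: [-0.3, 0.3, -2.6]
gripper_width: 0.0569
t 50.25 tcp [0.5436 0.2549 0.1415] ang -0.01 deg tilt 0.03 F [-0.3  0.3 -2.6] w 56.9mm q [ 0.38  0.09  1.34 -0.    1.71  0.38]
(1434, [322.1, 289.7], [40.9, 44.6], 91) [[0.5426 0.1569 0.029 ]]
(4224, [322.8, 292.0], [70.8, 77.3], 112) [[0.5432 0.1545 0.029 ]]
(9141, [322.0, 288.7], [100.3, 116.1], 89) [[0.5425 0.158  0.029 ]]
(461, [313.7, 107.0], [23.9, 24.6], 160) [[0.5362 0.317  0.029 ]]
(4400, [314.2, 105.9], [73.4, 76.3], 178) [[0.5366 0.3178 0.029 ]]
```

View pics/w3e.png

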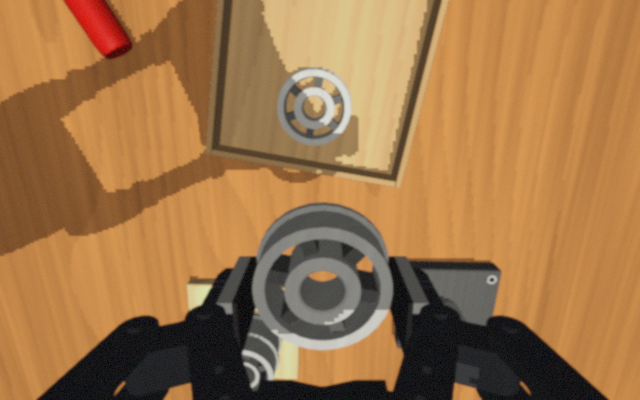

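```bash

python3 -m crank '[[[0.0014,-0.025,0],[0,0,0],0],[[0.002,-0.045,0],[0,0,0],0],[[0.002,-0.04,0],[0,0,0],0],[[0.001,-0.0185,0.02],[0,0,0],0],[[0,0,0.035],[0,0,0],0]]' 
python3 -m crank '[[[0,0,0.035],[0,0,0],0],[[0,0,0.025],[0,0,0],0],[[0,0,0.01],[0,0,0],0],[[0,0,0],[0,0,0],0],[[0,0,0],[0,0,0],0]]' 
python3 - <<'E'
from h import *
s,m=st(); d=get_image("wrist"); save(d,"w3g")
E
```

```text
time: 50.92
tcp_pos: [0.5498, 0.3864, 0.0865]
tool_rot: [1.0, 0.002, 0.001, -0.001]
ft_force: [0.5, -1.2, -4.0]
gripper_width: 0.0561
time: 51.55
tcp_pos: [0.5503, 0.3845, 0.0185]
tool_rot: [1.0, 0.0, 0.001, -0.001]
ft_force: [0.7, 0.1, -3.2]
gripper_width: 0.0565
t 51.55 tcp [0.5503 0.3845 0.0185] ang 0.05 deg tilt 0.14 F [ 0.7  0.1 -3.2] w 56.5mm q [ 0.56  0.32  1.3  -0.    1.52  0.56]
```

View pics/w3g.png

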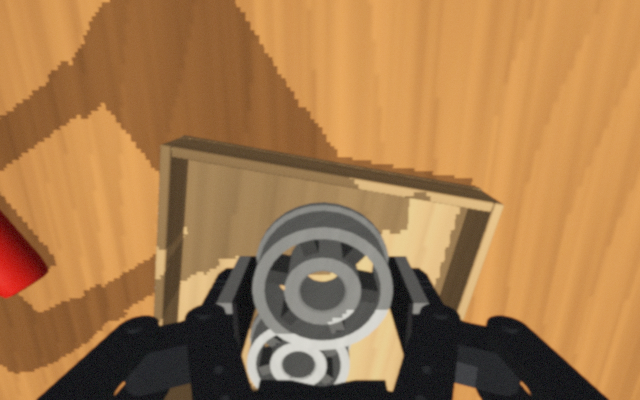

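```bash

python3 -m crank '[[[0,0,0.012],[0,0,0],0],[[0,0,0.01],[0,0,0],0],[[0,0,0.007],[0,0,0],0],[[0,0,0.003],[0,0,0],0],[[0,0,0],[0,0,0],0]]' 
python3 -m crank '[[[0,0,0.001],[0,0,0],0],[[0,0,0.001],[0,0,0],0],[[0,0,0],[0,0,0],0]]' 
```

```text
time: 52.22
tcp_pos: [0.5497, 0.3841, -0.0149]
tool_rot: [1.0, 0.001, 0.0, -0.0]
ft_force: [-0.1, -1.0, -1.9]
gripper_width: 0.0562
time: 52.6
tcp_pos: [0.5497, 0.3841, -0.0151]
tool_rot: [1.0, 0.0, 0.0, -0.0]
ft_force: [-5.2, -2.4, 6.9]
gripper_width: 0.0562
```

```bash

python3 -m crank '[[[0,0,0],[0,0,0],75],[[0,0,0],[0,0,0],88],[[0,0,0],[0,0,0],88],[[0,0,-0.015],[0,0,0],88],[[0,0,-0.035],[0,0,0],88]]' 
python3 -m crank '[[[0,0,-0.045],[0,0,0],90],[[0,0.03,-0.025],[0,0,0],90],[[0,0.05,0],[0,0,0],90],[[0,0.03,0],[0,0,0],90],[[0,0,0],[0,0,0],90]]' 
python3 - <<'E'
from h import *
s,m=st(); d=get_image("wrist"); save(d,"w3h")
for r in rings(d,minA=60,thr=90): print(r,ray(d,r[1],.029).round(4))
E
```

```text
time: 53.22
tcp_pos: [0.5484, 0.3833, 0.0318]
tool_rot: [1.0, 0.0, -0.002, 0.001]
ft_force: [1.0, -0.4, 0.8]
gripper_width: 0.0751
time: 53.85
tcp_pos: [0.5503, 0.2723, 0.1046]
tool_rot: [1.0, -0.001, 0.001, -0.0]
ft_force: [0.5, 0.6, -0.4]
gripper_width: 0.077
t 53.85 tcp [0.5503 0.2723 0.1046] ang -0.10 deg tilt 0.12 F [ 0.5  0.6 -0.4] w 77.0mm q [ 0.4   0.13  1.37 -0.    1.64  0.41]
(610, [302.6, 137.1], [27.6, 28.2], 26) [[0.5363 0.3169 0.029 ]]
(5502, [303.0, 134.5], [82.1, 85.4], 13) [[0.5366 0.3186 0.029 ]]
(718, [321.0, 30.3], [28.5, 32.2], 10) [[0.549  0.3832 0.029 ]]
(5716, [321.4, 37.1], [83.1, 93.8], 85) [[0.5492 0.3793 0.029 ]]
```

View pics/w3h.png

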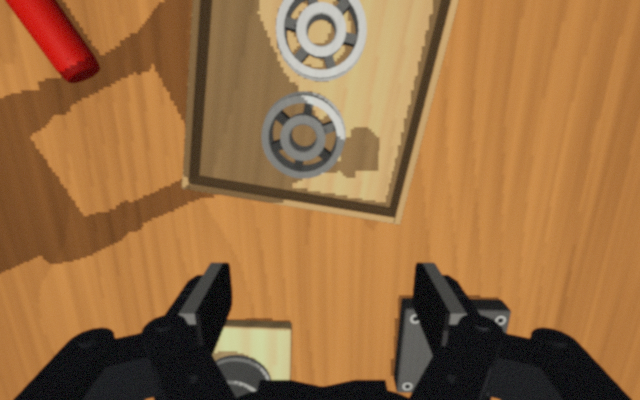

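```bash

python3 -m crank '[[[-0.003,0.045,0],[0,0,0],90],[[-0.003,0.055,0],[0,0,0],90],[[-0.003,0.055,0],[0,0,0],90],[[-0.003,0.055,0],[0,0,0],90],[[-0.003,0.055,0],[0,0,0],90]]' >/dev/null
python3 -m crank '[[[-0.003,0.055,0],[0,0,0],90],[[-0.003,0.055,0],[0,0,0],90],[[-0.003,0.055,0],[0,0,0],90],[[-0.003,0.055,0],[0,0,0],90],[[-0.003,0.05,0],[0,0,0],90]]' >/dev/null
python3 -m crank '[[[-0.003,0.035,0],[0,0,0],90],[[0,0.022,0],[0,0,0],90],[[0,0,0.02],[0,0,0],90],[[0,0,0.02],[0,0,0],90],[[0,0,0.01],[0,0,0],90]]' 
python3 -m crank '[[[0,0,0],[0,0,0],90],[[0,0,0],[0,0,0],90],[[0,0,0],[0,0,0],90]]'
python3 - <<'E'
from h import *
s,m=st(); d=get_image("wrist"); save(d,"w4a")
for r in rings(d,minA=60,thr=90): print(r,ray(d,r[1],.024).round(4))
E
```

```text
time: 55.78
tcp_pos: [0.5165, -0.3158, 0.0498]
tool_rot: [1.0, 0.001, -0.002, -0.001]
ft_force: [-0.2, 0.1, 0.3]
gripper_width: 0.0767
time: 56.15
tcp_pos: [0.5178, -0.3182, 0.054]
tool_rot: [1.0, 0.001, 0.001, 0.001]
ft_force: [0.0, 0.5, -0.7]
gripper_width: 0.0767
t 56.15 tcp [ 0.5178 -0.3182  0.054 ] ang 0.07 deg tilt 0.11 F [ 0.   0.5 -0.7] w 76.7mm q [-0.61  0.13  1.45  0.    1.55 -0.61]
(427, [311.4, 332.1], [21.5, 25.4], 92) [[ 0.5098 -0.3967  0.024 ]]
(6136, [311.7, 321.6], [86.0, 90.9], 6) [[ 0.51   -0.3884  0.024 ]]
(660, [322.9, 226.0], [28.5, 29.6], 134) [[ 0.5173 -0.3204  0.024 ]]
(7283, [323.2, 220.1], [93.5, 99.1], 178) [[ 0.5175 -0.3166  0.024 ]]
```

View pics/w4a.png

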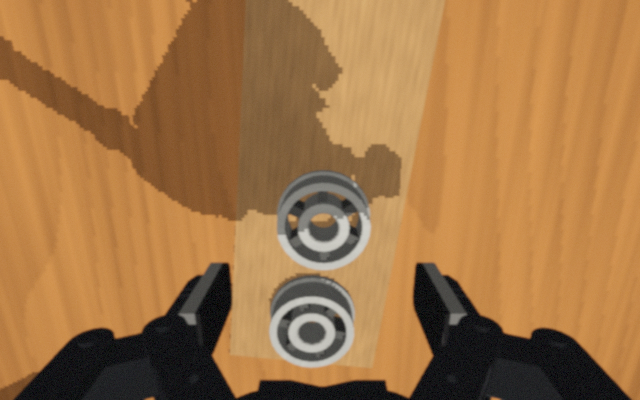

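```bash

python3 -m crank '[[[0.0004,0.003,0.015],[0,0,0],90],[[0,0,0.025],[0,0,0],90],[[0,0,0.018],[0,0,0],90],[[0,0,0.01],[0,0,0],90],[[0,0,0.004],[0,0,0],90]]' 
python3 -m crank '[[[0,0,0.0015],[0,0,0],90],[[0,0,0],[0,0,0],90],[[0,0,0],[0,0,0],75],[[0,0,0],[0,0,0],60],[[0,0,0],[0,0,0],30]]' 60
python3 -m crank '[[[0,0,0],[0,0,0],0],[[0,0,0],[0,0,0],0]]' 60
python3 - <<'E'
from h import *
s,m=st(); 
d=get_image("wrist"); 
for r in rings(d,minA=60,thr=90): print(r,ray(d,r[1],.024).round(4))
E
```

```text
time: 56.82
tcp_pos: [0.5174, -0.3209, -0.0199]
tool_rot: [1.0, 0.0, -0.0, -0.0]
ft_force: [-0.0, 0.3, 0.9]
gripper_width: 0.077
time: 57.45
tcp_pos: [0.5183, -0.3214, -0.0194]
tool_rot: [1.0, 0.001, 0.001, 0.001]
ft_force: [0.0, 0.7, 5.3]
gripper_width: 0.0549
time: 57.7
tcp_pos: [0.5183, -0.3215, -0.0194]
tool_rot: [1.0, 0.0, 0.001, 0.001]
ft_force: [0.3, 1.1, 6.1]
gripper_width: 0.0547
t 57.70 tcp [ 0.5183 -0.3215 -0.0194] ang 0.06 deg tilt 0.12 F [0.3 1.1 6.1] w 54.7mm q [-0.61  0.19  1.53  0.    1.43 -0.61]
(1338, [322.0, 288.7], [39.4, 43.1], 97) [[ 0.5172 -0.3207  0.024 ]]
(4444, [324.3, 291.9], [72.3, 82.5], 109) [[ 0.5182 -0.3222  0.024 ]]
(8851, [322.0, 287.9], [98.7, 114.1], 89) [[ 0.5172 -0.3204  0.024 ]]
```

```bash

python3 - <<'E'
from h import *
s,m=st(); 
d=get_image("wrist"); save(d,"w4b",(180,180,460,400),2.8)
E
```

```text
t 57.75 tcp [ 0.5183 -0.3214 -0.0194] ang 0.06 deg tilt 0.12 F [ 0.4 -0.4  5.9] w 54.4mm q [-0.61  0.19  1.53  0.    1.43 -0.61]
```

View pics/w4b.png

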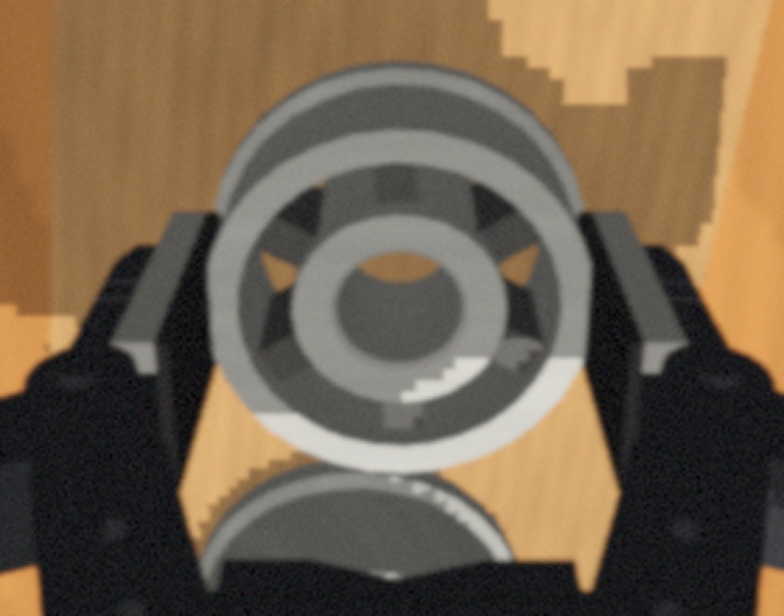

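```bash

python3 -m crank '[[[0,0,-0.008],[0,0,0],0],[[0,0,-0.025],[0,0,0],0],[[0,0,-0.035],[0,0,0],0],[[0,0,-0.035],[0,0,0],0],[[0.005,-0.02,-0.017],[0,0,0],0]]' 
python3 -m crank '[[[0.015,-0.045,0],[0,0,0],0],[[0.016,-0.052,0],[0,0,0],0],[[0.016,-0.052,0],[0,0,0],0],[[0.016,-0.052,0],[0,0,0],0],[[0.016,-0.052,0],[0,0,0],0]]' >/dev/null
python3 -m crank '[[[0.016,-0.052,0],[0,0,0],0],[[0.016,-0.045,0],[0,0,0],0],[[0.015,-0.035,0],[0,0,0],0],[[0.01,-0.026,0],[0,0,0],0],[[0.0046,-0.0162,0],[0,0,0],0]]'
python3 -m crank '[[[0,0,0.01],[0,0,0],0],[[0,0,0.01],[0,0,0],0],[[0,0,0.005],[0,0,0],0],[[0,0,0],[0,0,0],0],[[0,0,0],[0,0,0],0]]'
python3 -m crank '[[[0,0,0],[0,0,0],0],[[0,0,0],[0,0,0],0]]'
python3 - <<'E'
from h import *
s,m=st(); print(toward((.6639,.1258,.0356)))
d=get_image("wrist"); save(d,"w4c")
for r in rings(d,minA=60,thr=90): print(r)
E
```

```text
time: 58.42
tcp_pos: [0.5227, -0.3016, 0.1012]
tool_rot: [1.0, -0.001, 0.001, 0.001]
ft_force: [-0.6, -0.3, -2.6]
gripper_width: 0.0547
time: 59.68
tcp_pos: [0.6618, 0.1287, 0.0977]
tool_rot: [1.0, 0.001, -0.002, 0.0]
ft_force: [-0.6, -0.2, -2.0]
gripper_width: 0.0544
time: 60.3
tcp_pos: [0.663, 0.1259, 0.0748]
tool_rot: [1.0, 0.0, 0.0, -0.0]
ft_force: [0.2, 0.4, -2.6]
gripper_width: 0.0545
time: 60.55
tcp_pos: [0.663, 0.1263, 0.0748]
tool_rot: [1.0, 0.0, 0.0, -0.0]
ft_force: [0.0, 0.1, -1.3]
gripper_width: 0.0548
t 60.55 tcp [0.663  0.1263 0.0748] ang 0.06 deg tilt 0.04 F [ 0.   0.1 -1.3] w 54.8mm q [ 0.14  0.3   1.22 -0.    1.62  0.14]
[0.00089392 0.00054227 0.03921499]
(82, [34.8, 298.0], [10.0, 11.6], 5)
(1381, [322.1, 288.3], [40.4, 43.4], 86)
(4398, [324.2, 291.8], [71.3, 82.1], 110)
(8897, [322.0, 287.8], [99.2, 114.2], 89)
(183, [268.0, 153.6], [14.9, 15.8], 113)
```

View pics/w4c.png

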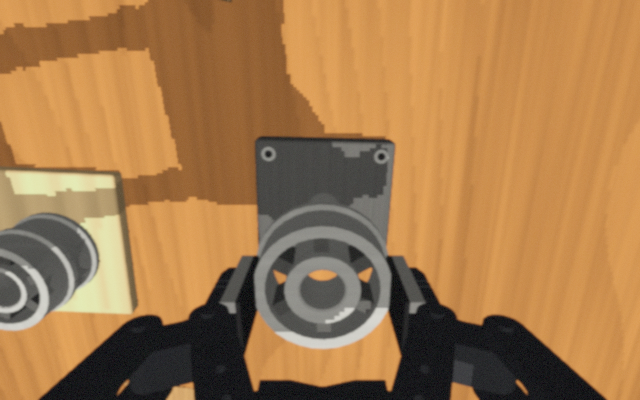

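```bash

python3 -m crank '[[[0.0008,0.0004,0.005],[0,0,0],0],[[0,0,0.008],[0,0,0],0],[[0,0,0.008],[0,0,0],0],[[0,0,0.007],[0,0,0],0],[[0,0,0.006],[0,0,0],0]]' 
python3 -m crank '[[[0,0,0.003],[0,0,0],0],[[0,0,0.002],[0,0,0],0],[[0,0,0],[0,0,0],0],[[0,0,0],[0,0,0],0]]'
python3 - <<'E'
from h import *
s,m=st(); d=get_image("wrist"); save(d,"w4d",(250,200,400,350),4)
E
```

```text
time: 61.22
tcp_pos: [0.6634, 0.1259, 0.0395]
tool_rot: [1.0, 0.001, -0.0, 0.0]
ft_force: [0.2, 0.2, -3.7]
gripper_width: 0.0544
time: 61.72
tcp_pos: [0.6638, 0.126, 0.0358]
tool_rot: [1.0, 0.001, 0.0, -0.0]
ft_force: [0.1, 0.8, -2.9]
gripper_width: 0.0545
t 61.73 tcp [0.6638 0.126  0.0358] ang 0.06 deg tilt 0.04 F [ 0.1  0.8 -2.9] w 54.5mm q [0.14 0.32 1.27 0.   1.55 0.14]
```

View pics/w4d.png

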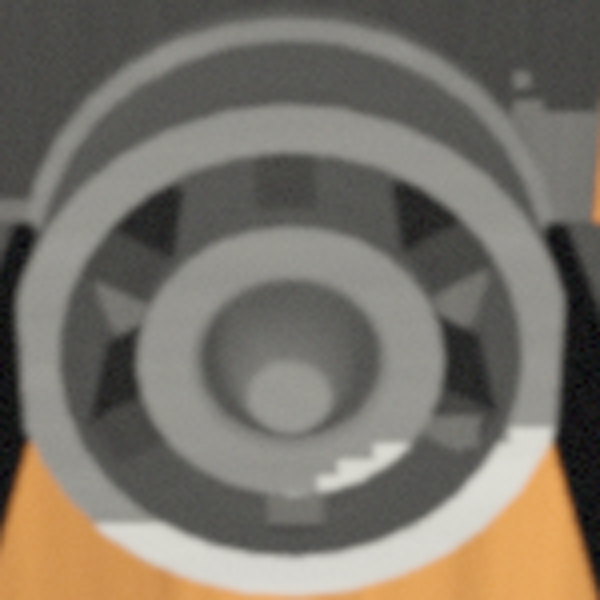

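```bash

python3 -m crank '[[[0,0,0.001],[0,0,0],0],[[0,0,0.001],[0,0,0],0],[[0,0,0],[0,0,0],0]]'
python3 -m crank '[[[0,0,0.001],[0,0,0],0],[[0,0,0],[0,0,0],0]]'
python3 -m crank '[[[0,0,0.0008],[0,0,0],0],[[0,0,0],[0,0,0],0],[[0,0,0],[0,0,0],0]]'
python3 -m crank '[[[0,0,0.0008],[0,0,0],0],[[0,0,0],[0,0,0],0],[[0,0,0],[0,0,0],0]]'
```

```text
time: 62.15
tcp_pos: [0.6636, 0.1259, 0.0334]
tool_rot: [1.0, 0.001, 0.0, 0.0]
ft_force: [0.3, 0.1, -2.4]
gripper_width: 0.0544
time: 62.4
tcp_pos: [0.6638, 0.1262, 0.0327]
tool_rot: [1.0, 0.001, 0.0, -0.0]
ft_force: [-0.2, 1.4, -0.1]
gripper_width: 0.0549
time: 62.78
tcp_pos: [0.6638, 0.1263, 0.0322]
tool_rot: [1.0, 0.001, 0.0, -0.0]
ft_force: [-1.0, 2.0, 3.4]
gripper_width: 0.0545
time: 63.15
tcp_pos: [0.6639, 0.1263, 0.0321]
tool_rot: [1.0, 0.001, 0.001, -0.0]
ft_force: [-2.1, 2.1, 6.4]
gripper_width: 0.0543
```

```bash

python3 -m crank '[[[0,0,-0.008],[0,0,0],0],[[0,0,-0.025],[0,0,0],0],[[0,0,-0.035],[0,0,0],0],[[0,0,-0.032],[0,0,0],0],[[-0.01,-0.02,-0.012],[0,0,0],0]]' 
python3 -m crank '[[[-0.03,-0.03,0],[0,0,0],0],[[-0.03,-0.03,0],[0,0,0],0],[[-0.03,-0.03,0],[0,0,0],0],[[-0.02,-0.02,0],[0,0,0],0],[[0,0,0],[0,0,0],0]]' >/dev/null
python3 -m crank '[[[0,0,0],[0,0,0],0],[[0,0,0],[0,0,0],0],[[0,0,0],[0,0,0],0],[[0,0,0],[0,0,0],0]]' 
python3 - <<'E'
from h import *
s,m=st(); d=get_image("wrist"); save(d,"w4e")
for r in rings(d,minA=60,thr=90): print(r,ray(d,r[1],.029).round(4))
print(toward((.5372,.3162,.0096)))
E
```

```text
time: 63.78
tcp_pos: [0.6545, 0.1448, 0.1448]
tool_rot: [1.0, -0.001, 0.001, 0.0]
ft_force: [0.2, 0.5, -2.9]
gripper_width: 0.0545
time: 64.9
tcp_pos: [0.5438, 0.2554, 0.1427]
tool_rot: [1.0, 0.0, -0.0, 0.0]
ft_force: [0.1, -0.2, -2.1]
gripper_width: 0.0547
t 64.90 tcp [0.5438 0.2554 0.1427] ang 0.00 deg tilt 0.01 F [ 0.1 -0.2 -2.1] w 54.7mm q [ 0.38  0.09  1.34 -0.    1.71  0.38]
(1428, [322.1, 288.5], [40.9, 44.5], 90) [[0.5428 0.158  0.029 ]]
(4260, [323.9, 291.5], [70.0, 80.5], 107) [[0.5444 0.1549 0.029 ]]
(9022, [322.1, 287.8], [99.9, 115.0], 89) [[0.5428 0.1587 0.029 ]]
(450, [313.5, 107.7], [23.5, 24.6], 161) [[0.5362 0.3169 0.029 ]]
(4346, [314.0, 106.5], [73.1, 75.7], 179) [[0.5365 0.3178 0.029 ]]
[-0.00648309 -0.0607466   0.133108  ]
```

View pics/w4e.png

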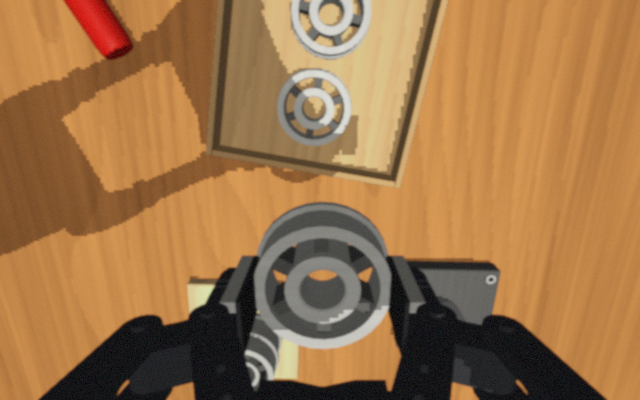

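```bash

python3 -m crank '[[[-0.0025,-0.02,0],[0,0,0],0],[[-0.0025,-0.026,0],[0,0,0],0],[[-0.0015,-0.0147,0.02],[0,0,0],0],[[0,0,0.035],[0,0,0],0],[[0,0,0.03],[0,0,0],0]]' 
python3 -m crank '[[[0,0,0.02],[0,0,0],0],[[0,0,0.012],[0,0,0],0],[[0,0,0.006],[0,0,0],0],[[0,0,0],[0,0,0],0],[[0,0,0],[0,0,0],0]]' 
python3 - <<'E'
from h import *
s,m=st(); d=get_image("wrist"); save(d,"w4f")
E
```

```text
time: 65.58
tcp_pos: [0.5358, 0.3169, 0.0545]
tool_rot: [1.0, 0.001, -0.001, 0.001]
ft_force: [1.2, 0.0, -1.8]
gripper_width: 0.0543
time: 66.2
tcp_pos: [0.5376, 0.3168, 0.0211]
tool_rot: [1.0, 0.0, 0.001, -0.0]
ft_force: [0.2, 0.2, -2.5]
gripper_width: 0.0547
t 66.20 tcp [0.5376 0.3168 0.0211] ang 0.05 deg tilt 0.12 F [ 0.2  0.2 -2.5] w 54.7mm q [ 0.48  0.19  1.44 -0.    1.5   0.48]
```

View pics/w4f.png

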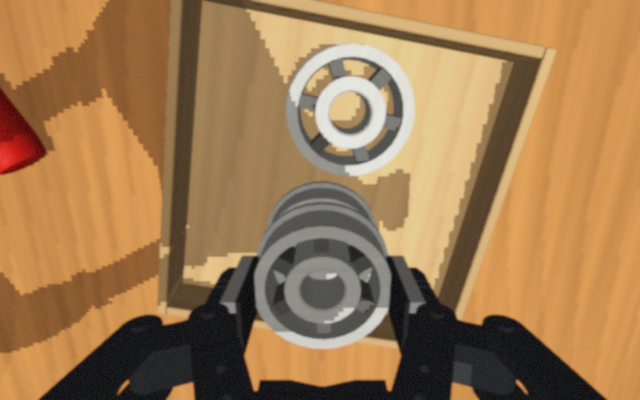

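```bash

python3 -m crank '[[[0,0,0.006],[0,0,0],0],[[0,0,0.004],[0,0,0],0],[[0,0,0.001],[0,0,0],0],[[0,0,0],[0,0,0],0]]' 
python3 -m crank '[[[0,0,0.001],[0,0,0],0],[[0,0,0],[0,0,0],0],[[0,0,0],[0,0,0],0]]' 
```

```text
time: 66.75
tcp_pos: [0.5369, 0.3165, 0.0096]
tool_rot: [1.0, 0.001, 0.0, -0.0]
ft_force: [-3.0, -3.5, 3.9]
gripper_width: 0.0542
time: 67.12
tcp_pos: [0.537, 0.3165, 0.0096]
tool_rot: [1.0, 0.0, 0.0, -0.0]
ft_force: [-4.7, -3.1, 9.5]
gripper_width: 0.0545
```

```bash

python3 -m crank '[[[0,0,0],[0,0,0],75],[[0,0,0],[0,0,0],88],[[0,0,0],[0,0,0],88],[[0,0,-0.015],[0,0,0],88],[[0,0,-0.035],[0,0,0],88]]' 
python3 -m crank '[[[0,0,-0.035],[0,0,0],90],[[0,0.03,-0.01],[0,0,0],90],[[0,0.03,0],[0,0,0],90],[[0,0,0],[0,0,0],90],[[0,0,0],[0,0,0],90]]' 
python3 - <<'E'
from h import *
s,m=st(); d=get_image("wrist"); save(d,"w4h")
for r in rings(d,minA=60,thr=90): print(r,ray(d,r[1],.053).round(4))
E
```

```text
time: 67.75
tcp_pos: [0.5358, 0.3159, 0.0569]
tool_rot: [1.0, 0.0, -0.002, 0.001]
ft_force: [0.3, -0.7, 0.6]
gripper_width: 0.0754
time: 68.38
tcp_pos: [0.5371, 0.257, 0.1035]
tool_rot: [1.0, 0.0, 0.0, -0.0]
ft_force: [0.6, 0.4, -0.2]
gripper_width: 0.0766
t 68.38 tcp [0.5371 0.257  0.1035] ang 0.05 deg tilt 0.06 F [ 0.6  0.4 -0.2] w 76.6mm q [0.39 0.08 1.42 0.   1.64 0.39]
(750, [321.8, 117.9], [30.0, 31.9], 5) [[0.5359 0.3166 0.053 ]]
(7040, [322.4, 115.5], [92.9, 96.5], 178) [[0.5363 0.318  0.053 ]]
```

View pics/w4h.png

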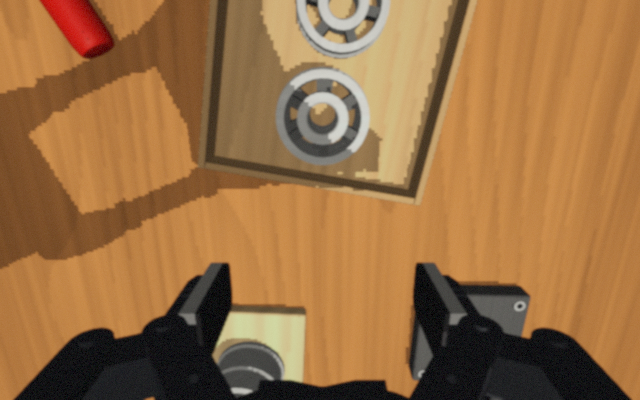

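```bash

python3 -m crank '[[[-0.002,0.045,0],[0,0,0],90],[[-0.002,0.055,0],[0,0,0],90],[[-0.002,0.055,0],[0,0,0],90],[[-0.002,0.055,0],[0,0,0],90],[[-0.002,0.055,0],[0,0,0],90]]' >/dev/null
python3 -m crank '[[[-0.002,0.055,0],[0,0,0],90],[[-0.002,0.055,0],[0,0,0],90],[[-0.002,0.055,0],[0,0,0],90],[[-0.002,0.055,0],[0,0,0],90],[[-0.002,0.055,0],[0,0,0],90]]' >/dev/null
python3 -m crank '[[[-0.002,0.055,0],[0,0,0],90],[[-0.002,0.035,0],[0,0,0],90],[[-0.002,0.024,0.015],[0,0,0],90],[[0,0,0.025],[0,0,0],90],[[0,0,0.01],[0,0,0],90]]' 
python3 -m crank '[[[0,0,0],[0,0,0],90],[[0,0,0],[0,0,0],90],[[0,0,0],[0,0,0],90]]'
python3 - <<'E'
from h import *
s,m=st(); d=get_image("wrist"); save(d,"w5a")
for r in rings(d,minA=60,thr=90): print(r,ray(d,r[1],.024).round(4))
E
```

```text
time: 70.3
tcp_pos: [0.5114, -0.3965, 0.0504]
tool_rot: [1.0, 0.001, -0.001, -0.001]
ft_force: [0.5, 1.3, -0.0]
gripper_width: 0.077
time: 70.68
tcp_pos: [0.5123, -0.3977, 0.0543]
tool_rot: [1.0, 0.001, 0.001, 0.001]
ft_force: [0.5, -0.3, -0.0]
gripper_width: 0.077
t 70.67 tcp [ 0.5123 -0.3977  0.0543] ang 0.08 deg tilt 0.13 F [ 0.5 -0.3 -0. ] w 77.0mm q [-0.71  0.24  1.33  0.    1.57 -0.71]
(686, [319.0, 220.2], [29.2, 30.1], 108) [[ 0.5095 -0.3962  0.024 ]]
(7316, [319.5, 214.4], [93.7, 99.3], 0) [[ 0.5098 -0.3925  0.024 ]]
```

View pics/w5a.png

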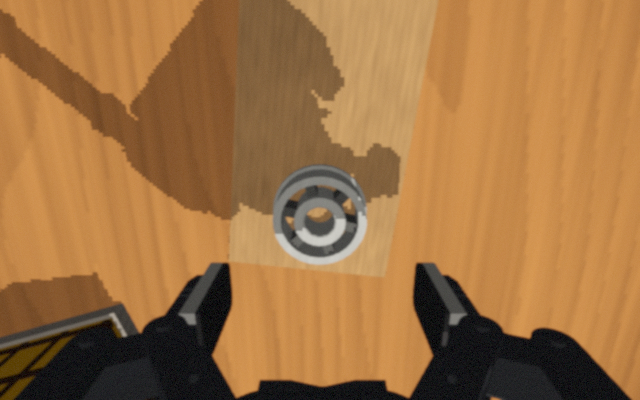

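```bash

python3 -m crank '[[[-0.0018,-0.0007,0.015],[0,0,0],90],[[0,0,0.025],[0,0,0],90],[[0,0,0.018],[0,0,0],90],[[0,0,0.01],[0,0,0],90],[[0,0,0.004],[0,0,0],90]]' 
python3 -m crank '[[[0,0,0.0015],[0,0,0],90],[[0,0,0],[0,0,0],90],[[0,0,0],[0,0,0],75],[[0,0,0],[0,0,0],60],[[0,0,0],[0,0,0],30]]' 60
python3 -m crank '[[[0,0,0],[0,0,0],0],[[0,0,0],[0,0,0],0]]' 60
python3 - <<'E'
from h import *
s,m=st(); 
d=get_image("wrist"); save(d,"w5b",(180,180,460,400),2.8)
for r in rings(d,minA=60,thr=90): print(r,ray(d,r[1],.024).round(4))
E
```

```text
time: 71.35
tcp_pos: [0.5095, -0.3966, -0.02]
tool_rot: [1.0, 0.0, -0.0, -0.0]
ft_force: [0.4, -0.7, 0.7]
gripper_width: 0.0766
time: 71.97
tcp_pos: [0.5106, -0.3973, -0.0192]
tool_rot: [1.0, 0.001, 0.001, 0.001]
ft_force: [-0.1, 0.6, 6.7]
gripper_width: 0.0564
time: 72.22
tcp_pos: [0.5106, -0.3973, -0.0192]
tool_rot: [1.0, 0.001, 0.001, 0.001]
ft_force: [0.1, 0.4, 6.1]
gripper_width: 0.0566
t 72.22 tcp [ 0.5106 -0.3973 -0.0192] ang 0.06 deg tilt 0.14 F [0.1 0.4 6.1] w 56.6mm q [-0.71  0.28  1.42  0.    1.44 -0.72]
(1324, [322.1, 287.9], [38.8, 43.3], 87) [[ 0.5095 -0.3964  0.024 ]]
(4351, [324.0, 290.7], [70.8, 81.9], 108) [[ 0.5103 -0.3977  0.024 ]]
(8846, [322.0, 287.1], [98.5, 114.4], 89) [[ 0.5095 -0.396   0.024 ]]
(16035, [322.2, 275.4], [139.8, 146.1], 178) [[ 0.5095 -0.3907  0.024 ]]
```

View pics/w5b.png

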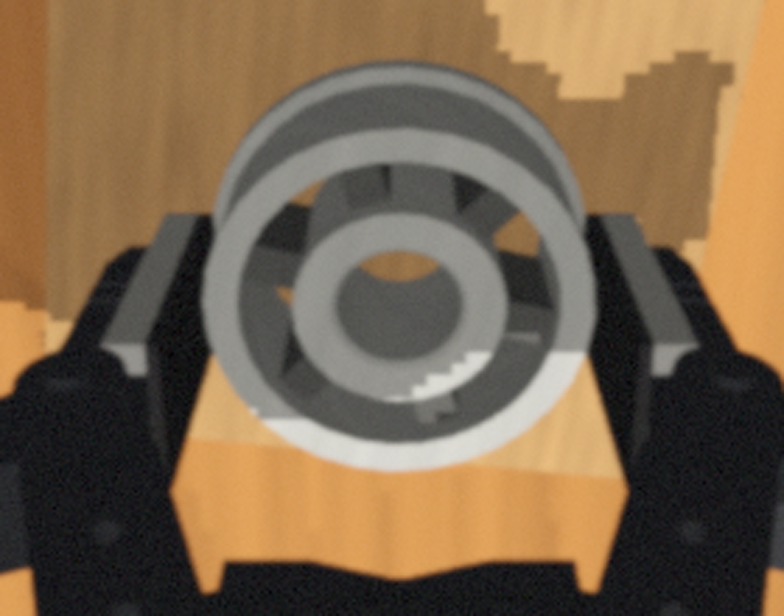

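```bash

python3 -m crank '[[[0,0,-0.008],[0,0,0],0],[[0,0,-0.025],[0,0,0],0],[[0,0,-0.035],[0,0,0],0],[[0,0,-0.035],[0,0,0],0],[[0.005,-0.025,-0.017],[0,0,0],0]]' 
python3 -m crank '[[[0.014,-0.045,0],[0,0,0],0],[[0.015,-0.053,0],[0,0,0],0],[[0.015,-0.053,0],[0,0,0],0],[[0.015,-0.053,0],[0,0,0],0],[[0.015,-0.053,0],[0,0,0],0]]' >/dev/null
python3 -m crank '[[[0.015,-0.053,0],[0,0,0],0],[[0.015,-0.053,0],[0,0,0],0],[[0.015,-0.05,0],[0,0,0],0],[[0.014,-0.04,0],[0,0,0],0],[[0.01,-0.028,0],[0,0,0],0]]' >/dev/null
python3 -m crank '[[[0.0053,-0.017,0],[0,0,0],0],[[0,0,0.01],[0,0,0],0],[[0,0,0.01],[0,0,0],0],[[0,0,0.005],[0,0,0],0],[[0,0,0],[0,0,0],0]]'
python3 -m crank '[[[0,0,0],[0,0,0],0],[[0,0,0],[0,0,0],0],[[0,0,0],[0,0,0],0]]'
python3 - <<'E'
from h import *
s,m=st(); print(toward((.6639,.1257,.0358)))
d=get_image("wrist"); save(d,"w5c")
for r in rings(d,minA=60,thr=90): print(r)
E
```

```text
time: 72.9
tcp_pos: [0.5147, -0.3728, 0.1011]
tool_rot: [1.0, -0.001, 0.001, 0.001]
ft_force: [0.6, 0.3, -3.2]
gripper_width: 0.0568
time: 74.78
tcp_pos: [0.6621, 0.1253, 0.0733]
tool_rot: [1.0, -0.0, -0.001, 0.0]
ft_force: [0.4, 0.2, -2.9]
gripper_width: 0.0566
time: 75.15
tcp_pos: [0.6628, 0.1263, 0.0747]
tool_rot: [1.0, 0.0, 0.0, -0.0]
ft_force: [-0.1, -0.5, -3.6]
gripper_width: 0.0566
t 75.15 tcp [0.6628 0.1263 0.0747] ang 0.05 deg tilt 0.04 F [-0.1 -0.5 -3.6] w 56.6mm q [ 0.14  0.3   1.22 -0.    1.62  0.14]
[0.00107997 0.00061657 0.03891601]
(1370, [322.0, 287.7], [40.2, 43.6], 88)
(4257, [322.8, 290.4], [71.7, 77.0], 114)
(8716, [321.2, 287.9], [98.2, 112.5], 94)
(182, [268.3, 153.6], [14.9, 15.6], 131)
```

View pics/w5c.png

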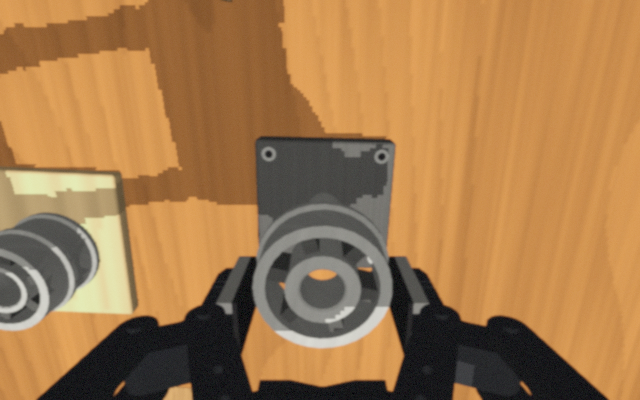

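```bash

python3 -m crank '[[[0.001,0.0004,0.005],[0,0,0],0],[[0,0,0.008],[0,0,0],0],[[0,0,0.008],[0,0,0],0],[[0,0,0.007],[0,0,0],0],[[0,0,0.006],[0,0,0],0]]' 
python3 -m crank '[[[0,0,0.003],[0,0,0],0],[[0,0,0.002],[0,0,0],0],[[0,0,0],[0,0,0],0],[[0,0,0],[0,0,0],0]]'
python3 -m crank '[[[0,0,0.001],[0,0,0],0],[[0,0,0.001],[0,0,0],0],[[0,0,0],[0,0,0],0]]'
python3 - <<'E'
from h import *
s,m=st(); d=get_image("wrist"); save(d,"w5d",(250,200,400,350),4)
E
```

```text
time: 75.82
tcp_pos: [0.6634, 0.1259, 0.0394]
tool_rot: [1.0, 0.0, -0.0, 0.0]
ft_force: [0.2, -0.5, -2.8]
gripper_width: 0.0565
time: 76.32
tcp_pos: [0.6638, 0.126, 0.0357]
tool_rot: [1.0, 0.001, 0.0, -0.0]
ft_force: [0.2, 1.0, -4.0]
gripper_width: 0.0562
time: 76.7
tcp_pos: [0.6636, 0.126, 0.0333]
tool_rot: [1.0, 0.001, 0.0, -0.0]
ft_force: [0.2, 1.0, -3.0]
gripper_width: 0.0565
t 76.70 tcp [0.6636 0.126  0.0333] ang 0.06 deg tilt 0.01 F [ 0.2  1.  -3. ] w 56.5mm q [0.14 0.32 1.27 0.   1.55 0.14]
```

View pics/w5d.png

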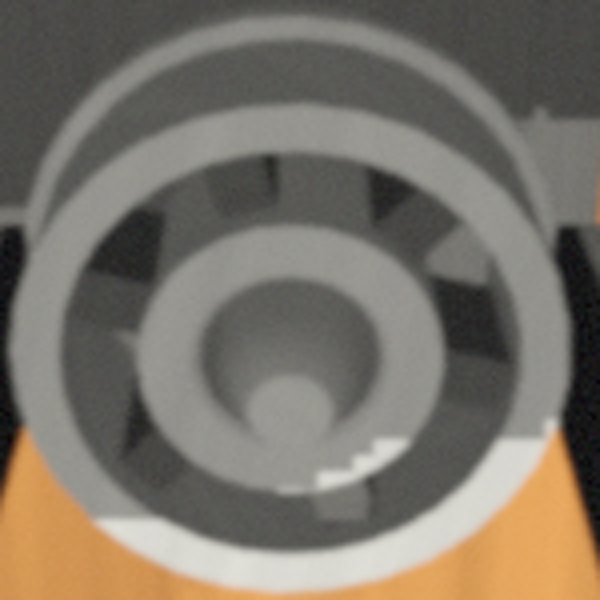

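```bash

python3 -m crank '[[[0,0,0.001],[0,0,0],0],[[0,0,0],[0,0,0],0]]'
python3 -m crank '[[[0,0,0.0008],[0,0,0],0],[[0,0,0],[0,0,0],0],[[0,0,0],[0,0,0],0]]'
python3 -m crank '[[[0,0,0.0008],[0,0,0],0],[[0,0,0],[0,0,0],0],[[0,0,0],[0,0,0],0]]'
```

```text
time: 77.0
tcp_pos: [0.6637, 0.1261, 0.0326]
tool_rot: [1.0, 0.001, 0.0, -0.0]
ft_force: [0.1, 0.6, -2.4]
gripper_width: 0.0565
time: 77.38
tcp_pos: [0.6639, 0.1261, 0.0323]
tool_rot: [1.0, 0.001, 0.001, -0.0]
ft_force: [-1.6, 0.5, 2.5]
gripper_width: 0.0562
time: 77.75
tcp_pos: [0.664, 0.1261, 0.0321]
tool_rot: [1.0, 0.001, 0.001, -0.0]
ft_force: [-2.6, 1.2, 6.8]
gripper_width: 0.0566
```

```bash

python3 -m crank '[[[0,0,-0.008],[0,0,0],0],[[0,0,-0.025],[0,0,0],0],[[0,0,-0.035],[0,0,0],0],[[0,0,-0.032],[0,0,0],0],[[-0.01,-0.02,-0.012],[0,0,0],0]]' 
python3 -m crank '[[[-0.03,-0.03,0],[0,0,0],0],[[-0.03,-0.03,0],[0,0,0],0],[[-0.03,-0.03,0],[0,0,0],0],[[-0.014,-0.02,0],[0,0,0],0],[[0,0,0],[0,0,0],0]]' >/dev/null
python3 -m crank '[[[0,0,0],[0,0,0],0],[[0,0,0],[0,0,0],0],[[0,0,0],[0,0,0],0]]' 
python3 - <<'E'
from h import *
s,m=st(); d=get_image("wrist"); save(d,"w5e")
for r in rings(d,minA=60,thr=90): print(r,ray(d,r[1],.029).round(4),ray(d,r[1],.053).round(4))
print(toward((.5498,.3837,.0098)))
E
```

```text
time: 78.38
tcp_pos: [0.6545, 0.1449, 0.1446]
tool_rot: [1.0, -0.001, 0.001, 0.0]
ft_force: [0.1, 0.7, -4.0]
gripper_width: 0.0565
time: 79.38
tcp_pos: [0.5498, 0.2552, 0.1424]
tool_rot: [1.0, -0.0, -0.0, 0.0]
ft_force: [-0.1, -0.1, -2.7]
gripper_width: 0.0563
t 79.38 tcp [0.5498 0.2552 0.1424] ang -0.01 deg tilt 0.03 F [-0.1 -0.1 -2.7] w 56.3mm q [ 0.38  0.1   1.33 -0.    1.71  0.38]
(1420, [322.1, 288.0], [40.5, 44.7], 89) [[0.5488 0.1584 0.029 ]] [[0.5488 0.1734 0.053 ]]
(4174, [322.6, 290.4], [70.5, 76.7], 111) [[0.5492 0.1559 0.029 ]] [[0.5492 0.1711 0.053 ]]
(9044, [322.0, 287.0], [99.7, 115.5], 89) [[0.5487 0.1595 0.029 ]] [[0.5487 0.1743 0.053 ]]
(544, [304.1, 109.8], [25.9, 26.9], 9) [[0.535  0.3152 0.029 ]] [[0.5362 0.3168 0.053 ]]
(5199, [305.0, 108.2], [80.1, 82.7], 3) [[0.5357 0.3164 0.029 ]] [[0.5368 0.3179 0.053 ]]
[ 1.85367710e-05 -1.28486006e-01  1.32668316e-01]
```

View pics/w5e.png

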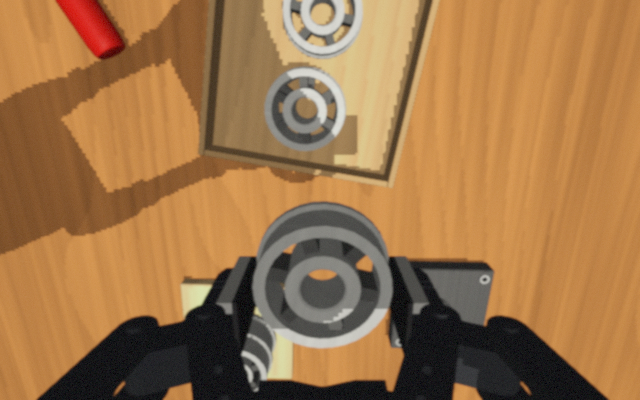

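```bash

python3 -m crank '[[[0,-0.025,0],[0,0,0],0],[[0,-0.045,0],[0,0,0],0],[[0,-0.04,0],[0,0,0],0],[[0,-0.0185,0],[0,0,0],0],[[0,0,0.025],[0,0,0],0]]' 
python3 -m crank '[[[0,0,0.035],[0,0,0],0],[[0,0,0.03],[0,0,0],0],[[0,0,0.02],[0,0,0],0],[[0,0,0.01],[0,0,0],0],[[0,0,0],[0,0,0],0]]' 
python3 -m crank '[[[0,0,0],[0,0,0],0]]' 
python3 - <<'E'
from h import *
s,m=st(); d=get_image("wrist"); save(d,"w5f")
print(toward((.5498,.3837,.0098)))
E
```

```text
time: 80.05
tcp_pos: [0.5505, 0.3861, 0.12]
tool_rot: [1.0, 0.001, 0.002, -0.001]
ft_force: [-0.1, -0.2, -3.0]
gripper_width: 0.0562
time: 80.68
tcp_pos: [0.5494, 0.3841, 0.0225]
tool_rot: [1.0, 0.0, -0.0, 0.0]
ft_force: [0.2, -0.1, -2.0]
gripper_width: 0.056
time: 80.8
tcp_pos: [0.5502, 0.3848, 0.0244]
tool_rot: [1.0, 0.0, 0.001, -0.001]
ft_force: [0.1, -0.1, -4.2]
gripper_width: 0.0565
t 80.80 tcp [0.5502 0.3848 0.0244] ang 0.06 deg tilt 0.15 F [ 0.1 -0.1 -4.2] w 56.5mm q [ 0.56  0.32  1.3  -0.    1.53  0.56]
[-0.00040739  0.00113571  0.0147223 ]
```

View pics/w5f.png

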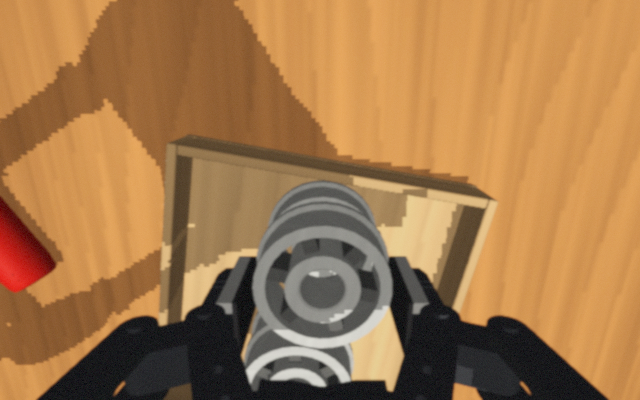

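```bash

python3 -m crank '[[[0,0.0006,0.006],[0,0,0],0],[[0,0,0.004],[0,0,0],0],[[0,0,0.002],[0,0,0],0],[[0,0,0.001],[0,0,0],0],[[0,0,0],[0,0,0],0]]' 
python3 -m crank '[[[0,0,0.001],[0,0,0],0],[[0,0,0.001],[0,0,0],0],[[0,0,0],[0,0,0],0]]' 
```

```text
time: 81.47
tcp_pos: [0.5494, 0.3838, 0.01]
tool_rot: [1.0, 0.001, 0.0, -0.0]
ft_force: [-0.9, 0.6, -2.0]
gripper_width: 0.0565
time: 81.85
tcp_pos: [0.5495, 0.3838, 0.0099]
tool_rot: [1.0, 0.0, 0.0, -0.0]
ft_force: [-5.5, -2.5, 7.9]
gripper_width: 0.0566
```

```bash

python3 -m crank '[[[0,0,0],[0,0,0],75],[[0,0,0],[0,0,0],88],[[0,0,0],[0,0,0],88],[[0,0,-0.015],[0,0,0],88],[[0,0,-0.035],[0,0,0],88]]' 
python3 -m crank '[[[0,0,-0.045],[0,0,0],90],[[0,0.03,-0.025],[0,0,0],90],[[0,0.05,0],[0,0,0],90],[[0,0.04,0],[0,0,0],90],[[0,0,0],[0,0,0],90]]' 
python3 -m crank '[[[0,0.04,0],[0,0,0],90],[[0,0.03,0],[0,0,0],90],[[0,0,0],[0,0,0],90],[[0,0,0],[0,0,0],90],[[0,0,0],[0,0,0],90]]' 
python3 - <<'E'
from h import *
s,m=st(); d=get_image("wrist"); save(d,"e1")
for r in rings(d,minA=60,thr=90): print(r,ray(d,r[1],.053).round(4))
d=get_image("top"); save(d,"e2"); d=get_image("scene"); save(d,"e3",(230,120,480,310),3)
E
```

```text
time: 82.48
tcp_pos: [0.5483, 0.3831, 0.0566]
tool_rot: [1.0, 0.0, -0.002, 0.001]
ft_force: [0.9, 0.9, 0.5]
gripper_width: 0.0754
time: 83.1
tcp_pos: [0.5502, 0.2614, 0.1295]
tool_rot: [1.0, -0.001, 0.001, -0.0]
ft_force: [0.2, 0.8, 0.7]
gripper_width: 0.0768
time: 83.72
tcp_pos: [0.5495, 0.195, 0.1278]
tool_rot: [1.0, 0.001, 0.0, -0.0]
ft_force: [-0.3, 0.4, 0.1]
gripper_width: 0.0768
t 83.72 tcp [0.5495 0.195  0.1278] ang 0.14 deg tilt 0.03 F [-0.3  0.4  0.1] w 76.8mm q [0.28 0.04 1.42 0.   1.68 0.28]
```

View pics/e1.png

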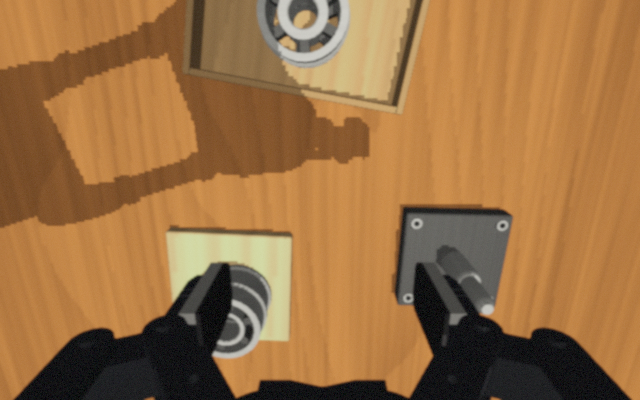

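View pics/e2.png

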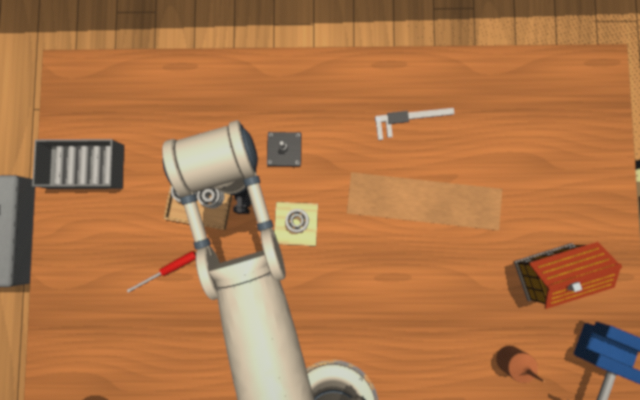

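View pics/e3.png

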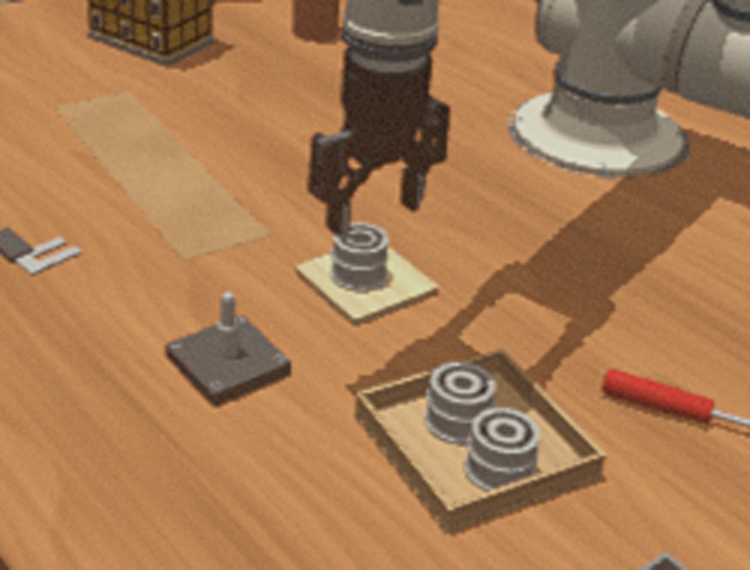

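```bash
python3 - <<'E'
from h import *
st(); print(job_done())
E
```

```text
t 83.88 tcp [0.5494 0.1945 0.1276] ang 0.12 deg tilt 0.01 F [-0.   0.3 -0.1] w 77.0mm q [0.28 0.04 1.42 0.   1.68 0.28]
the job is handed in; nothing more can be done
None
```

I gauged all five wheels of the row in order and handed the job in at about 84 s of the 210 s; no verdict was reported. Wheel 1 passed. It went right down to the gauge's base and now lies on the first wheel, with bore centres about 1–1.5 mm apart seen from above. Wheels 2 to 5 were rejected. Each stopped on the step with its underside about 33–34 mm above the base under roughly 6–11 N of contact, and they lie in the tray as two stacks of two, about 67 mm apart.

- **First grasp:** my first try at wheel 1 closed above the wheel, because the fingertips sit roughly 25–30 mm farther back than the stated tool point. Nothing moved, so I measured the offset and grasped lower.
- **Tray:** it had been knocked about 25 mm aside during the run. I measured its new position before laying any wheel in it.
- **Last pictures:** they show the pile upright on the board, both stacks inside the level tray, the caliper and screwdriver apparently where they were, and the gripper clear of everything. The last wheel's exact centre in the tray I judged only from where it was set down and the scene view, since it was partly out of the wrist camera's frame.

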